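Pair the box frames with their hanging templates

TASK

The four finished box frames are to go out with their paper hanging templates: lay each frame, face up and flat, on the template that carries its outline, centred on it and turned so that its sides follow the printed lines. Set the frames down, do not drop them, and leave the wire spool and the tape roll that stand among them where they are.

Things in the scene. Friction and masses are not known exactly. Their poses are not given: they have to be found in the camera images.
- round_frame: Loose box frame lying face up, open front, no glass. Black, round, 100 mm outside diameter (74 mm inside), brass medal on red. Moulding 13 mm wide, 32 mm deep, upright faces; picture panel inside, top 6 mm above the bench (relief in its middle up to 4 mm more). Grip across the moulding, one finger inside. Origin: centre of underside. About 0.16 kg.
- square_frame: Loose box frame lying face up, open front, no glass. Mid-brown wood, square, 90 x 90 mm outside (64 x 64 inside), five coins on blue. Moulding 13 mm wide, 32 mm deep, upright faces; picture panel inside, top 6 mm above the bench (relief in its middle up to 4 mm more). Grip across the moulding, one finger inside. Origin: centre of underside. x and y square to its sides. About 0.16 kg.
- long_frame: Loose box frame lying face up, open front, no glass. Gold, rectangular, 70 mm (x) by 110 mm (y) outside (44 x 84 inside), green fern on white. Moulding 13 mm wide, 32 mm deep, upright faces; picture panel inside, top 6 mm above the bench (relief in its middle up to 4 mm more). Grip across the moulding, one finger inside. Origin: centre of underside. About 0.15 kg.
- hexagon_frame: Loose box frame lying face up, open front, no glass. White, regular hexagon, 96 mm across the outside flats (70 mm inside flats), starfish on dark blue. Moulding 13 mm wide, 32 mm deep, upright faces; picture panel inside, top 6 mm above the bench (relief in its middle up to 4 mm more). Grip across the moulding, one finger inside. Origin: centre of underside. The x axis is square to one of the six sides, the others follow every 60 degrees. About 0.17 kg.
- round_template: White round paper hanging template with a round outline of 100 mm diameter. Fixed, 1 mm thick, no obstacle; blue 3.5 mm line, red cross at the centre, 8 mm paper margin outside the line. Origin: at the cross, bench level (z = 0). 
- square_template: White square paper hanging template with a square outline 90 x 90 mm, x and y square to its sides. Fixed, 1 mm thick, no obstacle; blue 3.5 mm line, red cross at the centre, 8 mm paper margin outside the line. Origin: at the cross, bench level (z = 0). 
- long_template: White rectangular paper hanging template with a rectangular outline 70 mm (x) by 110 mm (y). Fixed, 1 mm thick, no obstacle; blue 3.5 mm line, red cross at the centre, 8 mm paper margin outside the line. Origin: at the cross, bench level (z = 0). 
- hexagon_template: White hexagonal paper hanging template with a hexagon outline 96 mm across flats, x axis square to one side. Fixed, 1 mm thick, no obstacle; blue 3.5 mm line, red cross at the centre, 8 mm paper margin outside the line. Origin: at the cross, bench level (z = 0). 
- wire_spool: Bystander, to be left alone: black spool of steel picture wire standing upright, 88 mm diameter, 54 mm high, 0.7 kg, loose. Origin: centre of the underside.
- tape_roll: Bystander, to be left alone: roll of yellow masking tape lying flat, 96 mm outside, 75 mm inside diameter, 24 mm high, loose. Origin: centre of the underside. All other bench items stand clear, outside the field of frames and templates.
There are look-alikes about, which are no part of the job. Leave any pink or turquoise look-alike of the hexagon_frame alone.

How it is judged:
At the end, for the whole second after the job is handed in: Each frame rests flat (within 5 mm of the bench, tilt under 0.06 rad), centre within 10 mm of its own template's centre; square, long and hexagon frames turned within 0.15 rad of their outline, any way round that fits. All at rest; spool and tape roll within 30 mm of their starts (horizontal distance between round_frame and round_template below 0.01 m and angle between each of round_frame, square_frame, long_frame, hexagon_frame's own z axis and vertical below 0.06 rad and height (world z) of each of round_frame, square_frame, long_frame, hexagon_frame below 0.005 m and linear speed of each of round_frame, square_frame, long_frame, hexagon_frame below 0.02 m/s and angular speed of each of round_frame, square_frame, long_frame, hexagon_frame below 0.15 rad/s and horizontal distance between square_frame and square_template below 0.01 m and (angle between the x axis of square_frame and the x axis of square_template, either way round below 0.15 rad or angle between the x axis of square_frame and the y axis of square_template, either way round below 0.15 rad) and horizontal distance between long_frame and long_template below 0.01 m and angle between the x axis of long_frame and the x axis of long_template, either way round below 0.15 rad and horizontal distance between hexagon_frame and hexagon_template below 0.01 m and (angle between the x axis of hexagon_frame and the x axis of hexagon_template, either way round below 0.15 rad or angle between the x axis of hexagon_frame and the x axis of hexagon_template, either way round between 0.8972 and 1.1972 rad) and distance of each of wire_spool, tape_roll from where it was at the start of the episode below 0.03 m); the robot touches nothing.
It fails at once if a frame is dropped or thrown (moves faster than 0.6 m/s with no finger on it) ((linear speed of round_frame above 0.6 m/s and contact force between the fingers and round_frame below 0.1 N) or (linear speed of square_frame above 0.6 m/s and contact force between the fingers and square_frame below 0.1 N) or (linear speed of long_frame above 0.6 m/s and contact force between the fingers and long_frame below 0.1 N) or (linear speed of hexagon_frame above 0.6 m/s and contact force between the fingers and hexagon_frame below 0.1 N)).
It fails at once if the wire spool or the tape roll is shifted by more than 30 mm (distance of any of wire_spool, tape_roll from where it was at the start of the episode above 0.03 m).
It also fails if it takes over 99 s, if anything falls off the work surface, if the arm or the gripper's body presses on something with over 40 N, if the wrist force passes 120 N, or if a joint passes its speed limit or range.

ROBOT

A 7-joint arm with a two-finger parallel gripper is mounted at the origin on the work surface. World frame = base frame: x ahead of the robot, y to its left, z up, the work surface at z = 0. Lengths are in m, angles in rad, forces in N, time in s.
With the tool pointing down it reaches from about 0.35 to 0.9 m from the base axis. Payload 8.1 kg.
Tool frame: the origin (TCP) lies on the centre line of the jaws, within the pads' length; the fingertips stand 14 mm ahead of it and the grasp point (between the pads) lies 5 mm behind it; z points along the fingers, y is the line along which they close (so a half turn about z gives the same grasp; the last joint's range is limited). The gripper opens to 85 mm and grips with 20 to 120 N. Pads are 22 mm wide; open, the fingers measure 114 mm over their backs; the gripper's body (76 mm by 85 mm) begins 54 mm behind the grasp point. The pads swing forward as they close: fully open they stand 13 mm farther back than shut.
Start: joints at [-1.219, 0.434, 0.025, 1.573, -0.012, 1.134, -0.075], TCP at [0.275, 0.561, 0.206] pointing down, gripper open.
Joint ranges: [-2.62, 2.62], [-0.44, 2.09], [-1.27, 1.32], [0.08, 2.57], [-1.32, 4.46], [0.12, 2], [-2.74, 2.74]. Speed limits (rad/s): [2.22, 2.22, 3.01, 3.01, 3.14, 3.14, 3.14].

INTERFACE

Orientations are given as a unit quaternion [w, x, y, z].
In Python, from station import status, capture, manip gives the robot as it stands.
- The arm moves only by the shell command python3 -m jog 'ROWS' [OPENING] [FORCE]. ROWS is JSON, a list of rows, each an object of numbers: "tx", "ty", "tz": the shift along the tool's x, y, z in cm; "rx", "ry", "rz": the turn, a rotation vector about the tool's x, y, z in degrees. A call has 1 to 12 rows; each row shifts and turns the commanded pose from where the row before left it, along the tool's axes as they then stand; what a row does not reach is not made up. A row lasts 1/10 s, in which the tool goes at most 50 mm and 8.59 degrees, less where a joint would pass 70% of its speed; a pose out of reach is approached as far as the arm can. A call is refused whole if a number of a shift passes 5 or a number of a turn 8.59, either way. A call with a gripper value outside its range is refused whole. OPENING is the opening, from 0 (shut) to 1 (fully open), set as the call begins (- or left out, the last holds). The fingers move at their own pace and stop on an object; FORCE is the grip in N (left out, the last holds). Time passes only in rows, so rows that do not move let the fingers close. It gives the time, the measured TCP pose, the force, the opening and the grip force at its end, in the units of the state.
- status.get_state(): the state, without advancing time (a new reading comes with each control period).
- capture(name): name is "scene" or "side" or "wrist"; returns a dict with "frame" (420x560x3 uint8, red, green, blue), "mtx" (3x3 intrinsics, pixels), "R" (3x3) and "t" (3): a world point X has camera coordinates R X + t. Camera axes: x right, y down, z forward; pixel columns grow to the right and rows downward; lengths in m; the calibration is good to about 2 mm. The wrist camera is an equidistant fisheye: a pixel r from the principal point sees the ray r / f radians off the axis. A picture is of the moment at which its call begins. There is no depth.
- manip.hand_in(): hands the job in; it is judged then, once.
The state is a dict: "time_s": time; "joint_pos": joint angles; "dq": joint speeds; "joint_torque": joint torques, N m; "position": TCP position; "orientation": TCP orientation; "ft_force": force on the tool from outside, world axes, zero at the start; "torque": the same for the moment, N m; "width": finger opening in m; "grip_force": force on a finger pad.
Only numpy, scipy, OpenCV 4.12 (cv2) and the standard library are available. Lean on these libraries where they do the work, as an engineer would, in place of code of your own. Each camera call takes 0.05 s, during which the arm holds its last target. There are 200 camera calls.

## Working session

There is one attempt and no reset: what is moved stays moved. The work goes in short steps, Python scripts to look and compute and a shell command to move; the robot and the scene stay as the last step left them, time stands still between calls to the robot, and variables do not carry over. Pictures are saved under pics/ and viewed, at most 14 in all, crops included, and the job is handed in when it is done.

```bash
ls; mkdir -p pics; python3 - <<'E'
from station import status,capture
import cv2,numpy as np,pickle
s=status.get_state();print({k:np.round(v,3).tolist() for k,v in s.items()})
for n in("scene","side","wrist"):
    c=capture(n);pickle.dump(c,open(f'pics/{n}0.pkl','wb'));cv2.imwrite(f'pics/{n}0.png',cv2.resize(c['frame'][:,:,::-1],(800,600)))
    print(n,np.round(c['mtx'],1).tolist(),np.round(c['R'],3).tolist(),np.round(c['t'],3).tolist())
E
```

```text
pics
{'time_s': 0.0, 'joint_pos': [-1.219, 0.435, 0.025, 1.574, -0.012, 1.134, -0.075], 'dq': [0.001, -0.001, 0.0, -0.002, -0.0, 0.001, -0.0], 'joint_torque': [0.001, -67.048, 1.025, -31.621, 0.016, 0.012, -0.0], 'position': [0.274, 0.561, 0.205], 'orientation': [-0.0, 0.225, 0.974, -0.001], 'ft_force': [0.306, -0.409, 0.255], 'torque': [0.018, 0.034, 0.013], 'grip_force': 0.0, 'width': 0.085}
scene [[505.8, 0.0, 278.9], [0.0, 505.8, 212.3], [0.0, 0.0, 1.0]] [[-0.072, 0.997, 0.016], [0.726, 0.063, -0.685], [-0.684, -0.038, -0.728]] [0.029, -0.302, 1.612]
side [[501.7, 0.0, 272.3], [0.0, 501.7, 208.8], [0.0, 0.0, 1.0]] [[0.905, -0.426, 0.003], [-0.279, -0.599, -0.751], [0.322, 0.679, -0.66]] [-0.417, 0.183, 1.081]
wrist [[325.2, 0.0, 280.4], [0.0, 325.2, 204.5], [0.0, 0.0, 1.0]] [[0.439, 0.899, -0.001], [0.862, -0.42, 0.284], [0.254, -0.126, -0.959]] [-0.625, -0.036, 0.379]
```

View pics/scene0.png

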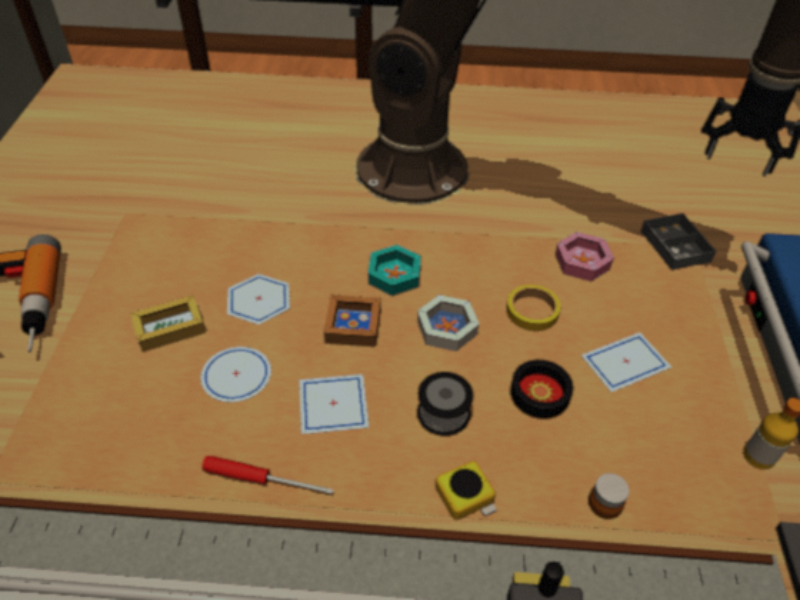

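View pics/side0.png

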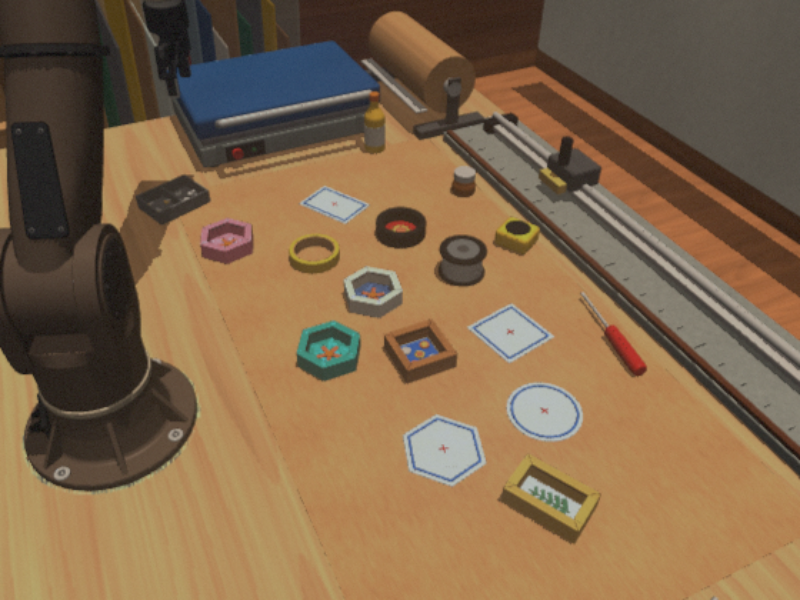

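Scene view (800x600 px), what could be taken for what:
- **Hexagons:** white (447,321), turquoise (395,270) and pink (585,256). The white one is mine.
- **Other frames:** square brown (352,320), gold long (168,323), and round black with red (541,388). The spool at (445,402) and the tape roll at (533,307) could be taken for the round one.
- **Templates:** hexagon (258,298), round (236,373), square (333,403), long (626,361).

Next I'll fit the known outlines to the scene and side images together.

```bash
cat > h.py <<'E'
import cv2,numpy as np,pickle
from scipy.optimize import minimize
from station import status,capture
from scipy.spatial.transform import Rotation as Rot
def poly(v,n=160):
    v=np.vstack([v,v[:1]]);out=[]
    for a,b in zip(v[:-1],v[1:]): out.append(a+(b-a)*np.linspace(0,1,n//(len(v)-1),endpoint=False)[:,None])
    return np.vstack(out)
def shape(k,g=0.):           # outline grown by g (m)
    if k=='round': a=np.linspace(0,2*np.pi,160,endpoint=False);return (.05+g)*np.c_[np.cos(a),np.sin(a)]
    if k=='hexagon': a=np.deg2rad(np.arange(30,390,60));return poly((.048+g)/np.cos(np.pi/6)*np.c_[np.cos(a),np.sin(a)])
    x,y={'square':(.045,.045),'long':(.035,.055)}[k];x+=g;y+=g
    return poly(np.array([[x,y],[-x,y],[-x,-y],[x,-y]]))
SYM={'round':0.01,'square':90,'long':180,'hexagon':60}
def proj(c,X):
    P=X@np.array(c['R']).T+np.array(c['t']);K=np.array(c['mtx'])
    if c.get('fish'):
        r=np.hypot(P[:,0],P[:,1]);th=np.arctan2(r,P[:,2]);q=P[:,:2]/r[:,None]*th[:,None]
    else: q=P[:,:2]/P[:,2:]
    return q*[K[0,0],K[1,1]]+K[:2,2]
def unproj(c,u,z):
    K=np.array(c['mtx']);q=(np.array(u,float)-K[:2,2])/[K[0,0],K[1,1]]
    if c.get('fish'):
        th=np.hypot(*q);d=np.r_[q/th*np.sin(th),np.cos(th)]
    else: d=np.r_[q,1]
    R=np.array(c['R']);C=-R.T@np.array(c['t']);d=R.T@d
    return (C+d*(z-C[2])/d[2])[:2]
def cap(n):
    c=dict(capture(n));c['fish']=n=='wrist';return c
def grad(c,s):
    im=cv2.GaussianBlur(c['frame'].astype(np.float32),(0,0),s)
    return np.sqrt(sum(cv2.Sobel(im,cv2.CV_32F,*d,ksize=3)**2 for d in((1,0),(0,1))).sum(2))
def pts(k,tmpl,p):
    L=[(0,.001),(.008,.001)] if tmpl else [(0,.032),(-.013,.032)]
    c,s=np.cos(p[2]),np.sin(p[2]);o=[]
    for g,z in L:
        q=shape(k,g)@np.array([[c,s],[-s,c]])+p[:2];o.append(np.c_[q,np.full(len(q),z)])
    return np.vstack(o)
def fit(cams,k,tmpl,xy,rad=.012,th=None):
    def f(p,G):
        return -np.mean([cv2.remap(g,*[a.astype(np.float32).reshape(-1,1) for a in proj(c,pts(k,tmpl,p)).T],cv2.INTER_LINEAR).mean()/g.std() for c,g in G])
    G=[(c,grad(c,2)) for c in cams];H=[(c,grad(c,1)) for c in cams]
    d=np.arange(-rad,rad+1e-9,.003);A=np.deg2rad(np.arange(0,SYM[k],4)) if th is None else th+np.deg2rad([-6,-3,0,3,6])
    b=min(((f((xy[0]+i,xy[1]+j,a),G),xy[0]+i,xy[1]+j,a) for i in d for j in d for a in A))
    r=minimize(f,b[1:],args=(H,),method='Nelder-Mead',options=dict(initial_simplex=np.array(b[1:])+np.array([[0,0,0],[.003,0,0],[0,.003,0],[0,0,.05]]),xatol=1e-4))
    return r.x,-r.fun
def draw(c,fits):
    im=cv2.resize(c['frame'][:,:,::-1],None,fx=3,fy=3)
    for k,t,p in fits:
        for u in proj(c,pts(k,t,p)): cv2.circle(im,tuple(int(v) for v in u*3+1),1,(255,0,255),-1)
    return im
E
cat > a.py <<'E'
from h import *
cs=pickle.load(open('pics/scene0.pkl','rb'));cd=pickle.load(open('pics/side0.pkl','rb'))
init={('long',0):(168,320),('hexagon',1):(258,298),('round',1):(236,373),('square',1):(333,403),('square',0):(352,315),('hexagon',0):(447,316),('round',0):(541,382),('long',1):(626,361)}
res={}
for (k,t),u in init.items():
    xy=unproj(cs,np.array(u)*.7,.001 if t else .03)
    p,s=fit([cs,cd],k,t,xy);p1,_=fit([cs],k,t,p[:2],th=p[2]);p2,_=fit([cd],k,t,p[:2],th=p[2])
    res[k,t]=p;print(k,'tmpl' if t else 'frame',np.round(xy,3),np.round(p[:2],4),round(np.rad2deg(p[2]),1),round(s,2),'cams',np.round(p1[:2],3),np.round(p2[:2],3))
for n,u,z in(('spool',(445,385),.054),('tape',(533,305),.024),('turq',(395,266),.03),('pink',(585,250),.03)): print(n,np.round(unproj(cs,np.array(u)*.7,z),3))
pickle.dump(res,open('res.pkl','wb'))
L=[(k,t,p) for (k,t),p in res.items()]
cv2.imwrite('pics/fit_scene.png',draw(cs,L)[600:940,250:1500][:, :][:340*1,:1250].copy()) if 0 else cv2.imwrite('pics/fit_scene.png',cv2.resize(draw(cs,L)[560:980,230:1450],(800,275)))
E
python3 a.py
```

```text
long frame [ 0.519 -0.391] [ 0.512  -0.3982] 28.3 2.42 cams [ 0.514 -0.397] [ 0.497 -0.407]
hexagon tmpl [ 0.426 -0.257] [ 0.4288 -0.2593] 42.4 2.18 cams [ 0.428 -0.259] [ 0.427 -0.261]
round tmpl [ 0.601 -0.258] [ 0.5968 -0.2619] -3.4 2.17 cams [ 0.6   -0.263] [ 0.603 -0.26 ]
square tmpl [ 0.648 -0.088] [ 0.6497 -0.0916] 11.2 2.15 cams [ 0.648 -0.086] [ 0.649 -0.087]
square frame [ 0.48  -0.076] [ 0.4786 -0.0775] -0.5 2.37 cams [ 0.479 -0.074] [ 0.465 -0.078]
hexagon frame [0.467 0.09 ] [0.4696 0.0896] 48.5 3.93 cams [0.47  0.091] [0.469 0.087]
round frame [0.599 0.246] [0.6022 0.2469] 2.7 2.6 cams [0.603 0.247] [0.601 0.245]
long tmpl [0.519 0.401] [0.5214 0.3991] 29.1 2.06 cams [0.513 0.402] [0.519 0.402]
spool [0.636 0.09 ]
tape [0.422 0.244]
turq [ 0.349 -0.01 ]
pink [0.273 0.351]
```

View pics/fit_scene.png

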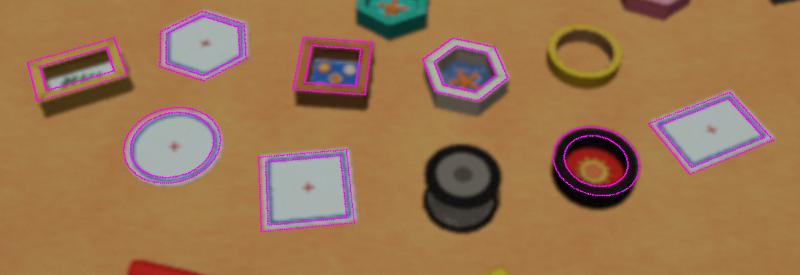

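The overlay follows all eight outlines. The round, long, square and white hexagon frames match their descriptions, and the turquoise (395,20) and pink (655,5) hexagons are left out. I'll start with the round frame and grip the side of its rim nearest the robot.

```bash
cat > go.py <<'E'
import sys
from h import *
# go.py x y z yaw : remaining turn about tool z (deg) and, after it, shifts in tool axes (cm); yaw = world angle of tool y
def yaw_now(s):
    R=Rot.from_quat(np.array(s['orientation'])[[1,2,3,0]]).as_matrix();return np.rad2deg(np.arctan2(R[1,1],R[0,1])),R
def go(x,y,z,yaw):
    s=status.get_state();a,R=yaw_now(s);d=np.array([x,y,z])-s['position'];w=np.deg2rad(yaw)
    rz=-((yaw-a+180)%360-180)
    yt=np.array([np.cos(w),np.sin(w),0]);xt=np.array([-yt[1]*-1,-yt[0],0])*1.0
    xt=np.cross(yt,[0,0,-1])
    print('pos',np.round(s['position'],4),'yaw %.1f'%a,'tilt %.3f'%np.arccos(-R[2,2]),'j7 %.2f'%s['joint_pos'][6],'w %.4f'%s['width'],'t %.1f'%s['time_s'])
    print('rz %.1f  tx %.2f ty %.2f tz %.2f cm'%(rz,100*d@xt,100*d@yt,-100*d[2]))
if __name__=='__main__': go(*map(float,sys.argv[1:5]))
E
python3 -m jog '[{"rz":8},{"rz":8},{"rz":8},{"rz":8},{"rz":8},{"rz":8},{"rz":8},{"rz":8},{"tx":-3.9,"ty":3.6,"tz":0.5},{"tx":-3.9,"ty":3.6,"tz":0.5},{"tx":-3.9,"ty":3.6,"tz":0.5},{"tx":-3.9,"ty":3.6,"tz":0.5}]' 0.5 60; python3 go.py .5587 .247 .16 0
```

```text
pos [0.2744 0.5611 0.2055] yaw 63.9 tilt 0.001 j7 -0.08 w 0.0851 t 0.1
rz 63.9  tx -31.41 ty 28.43 tz 4.55 cmvalidation failed for argument at $[0]...
```

```bash
python3 -m jog '[{"tx":0,"ty":0,"tz":0,"rx":0,"ry":0,"rz":8}]' 0.5 60; python3 -m jog --help | head -20
```

```text
time_s: 0.25
position: [0.2746, 0.5611, 0.2057]
orientation: [-0.0, 0.293, 0.956, -0.0]
ft_force: [-0.7, -0.6, 0.8]
width: 0.0729
grip_force: 0.0invalid input: not JSON, or not a number
```

```bash
python3 -m jog '[{"tx":0,"ty":0,"tz":0,"rx":0,"ry":0,"rz":8},{"tx":0,"ty":0,"tz":0,"rx":0,"ry":0,"rz":8},{"tx":0,"ty":0,"tz":0,"rx":0,"ry":0,"rz":8},{"tx":0,"ty":0,"tz":0,"rx":0,"ry":0,"rz":8},{"tx":0,"ty":0,"tz":0,"rx":0,"ry":0,"rz":8},{"tx":0,"ty":0,"tz":0,"rx":0,"ry":0,"rz":8},{"tx":0,"ty":0,"tz":0,"rx":0,"ry":0,"rz":8},{"tx":-3.9,"ty":3.6,"tz":0.5,"rx":0,"ry":0,"rz":0},{"tx":-3.9,"ty":3.6,"tz":0.5,"rx":0,"ry":0,"rz":0},{"tx":-3.9,"ty":3.6,"tz":0.5,"rx":0,"ry":0,"rz":0},{"tx":-3.9,"ty":3.6,"tz":0.5,"rx":0,"ry":0,"rz":0},{"tx":-3.9,"ty":3.6,"tz":0.5,"rx":0,"ry":0,"rz":0}]' 0.5 60; python3 go.py .5587 .247 .16 0
```

```text
time_s: 1.45
position: [0.4441, 0.3767, 0.1824]
orientation: [-0.0, 0.707, 0.707, -0.0]
ft_force: [0.9, 1.1, -0.7]
width: 0.0426
grip_force: 0.0
pos [0.4441 0.3767 0.1824] yaw -0.0 tilt 0.000 j7 -0.66 w 0.0426 t 1.4
rz -0.0  tx -12.97 ty 11.46 tz 2.24 cm
```

```bash
python3 -m jog '[{"tx":-3.2,"ty":2.9,"tz":0.5,"rx":0,"ry":0,"rz":0},{"tx":-3.2,"ty":2.9,"tz":0.5,"rx":0,"ry":0,"rz":0},{"tx":-3.2,"ty":2.9,"tz":0.6,"rx":0,"ry":0,"rz":0},{"tx":-3.3,"ty":2.8,"tz":0.6,"rx":0,"ry":0,"rz":0},{"tx":0,"ty":0,"tz":0,"rx":0,"ry":0,"rz":0},{"tx":0,"ty":0,"tz":0,"rx":0,"ry":0,"rz":0}]' 0.5 60
cat > look.py <<'E'
import sys
from h import *
# look.py picname k:t ... : wrist picture, refit each item around its stored estimate
res=pickle.load(open('res.pkl','rb'));c=cap('wrist');L=[]
for a in sys.argv[2:]:
    k,t=a.split(':');t=int(t);p0=res[k,t];p,s=fit([c],k,t,p0[:2],rad=.018,th=None)
    print(k,t,'was',np.round(p0[:2],4),'now',np.round(p[:2],4),'deg %.1f (was %.1f) score %.2f'%(np.rad2deg(p[2]),np.rad2deg(p0[2]),s))
    res[k,t]=p;L.append((k,t,p))
pickle.dump(res,open('res.pkl','wb'));cv2.imwrite(f'pics/{sys.argv[1]}.png',cv2.resize(draw(c,L),(800,600)))
E
python3 look.py w1 round:0;python3 go.py .5587 .247 .16 0
```

```text
time_s: 2.05
position: [0.5585, 0.2478, 0.1602]
orientation: [0.0, 0.709, 0.706, -0.0]
ft_force: [0.3, 0.2, -0.7]
width: 0.0425
grip_force: 0.0
round 0 was [0.6022 0.2469] now [0.5994 0.2494] deg 2.8 (was 2.7) score 2.36
pos [0.5577 0.2494 0.1603] yaw -0.1 tilt 0.001 j7 -0.34 w 0.0423 t 2.1
rz -0.1  tx -0.24 ty 0.10 tz 0.03 cm
```

View pics/w1.png

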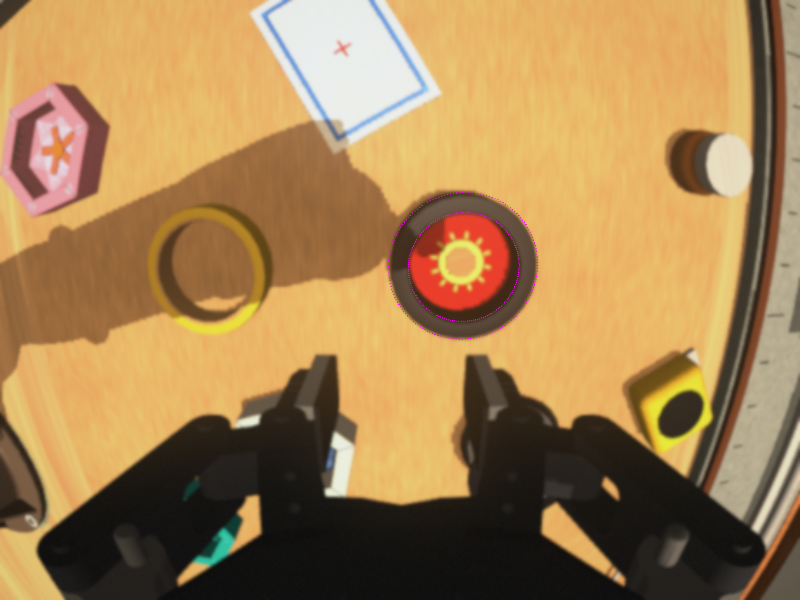

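Wrist picture: the round frame is at (465,265) with the fitted ring on its edges. The tape roll (208,270) and the spool, under the right finger at (510,430), are clear of the descent. Going down onto the near rim.

```bash
python3 -m jog '[{"tx":0,"ty":-0.2,"tz":3.5,"rx":0,"ry":0,"rz":0},{"tx":0,"ty":0,"tz":3.5,"rx":0,"ry":0,"rz":0},{"tx":0,"ty":0,"tz":3.0,"rx":0,"ry":0,"rz":0},{"tx":0,"ty":0,"tz":2.2,"rx":0,"ry":0,"rz":0},{"tx":0,"ty":0,"tz":1.0,"rx":0,"ry":0,"rz":0},{"tx":0,"ty":0,"tz":0.4,"rx":0,"ry":0,"rz":0},{"tx":0,"ty":0,"tz":0,"rx":0,"ry":0,"rz":0},{"tx":0,"ty":0,"tz":0,"rx":0,"ry":0,"rz":0}]' 0.5 60; python3 go.py .5559 .2494 .022 0
```

```text
time_s: 2.9
position: [0.5567, 0.2499, 0.0259]
orientation: [0.0, 0.707, 0.707, 0.001]
ft_force: [-0.4, -0.2, 0.1]
width: 0.0425
grip_force: 0.0
pos [0.5567 0.2499 0.0259] yaw -0.0 tilt 0.002 j7 -0.28 w 0.0425 t 2.9
rz -0.0  tx -0.05 ty -0.08 tz 0.39 cm
```

```bash
python3 -m jog '[{"tx":0,"ty":-0.1,"tz":0.2,"rx":0,"ry":0,"rz":0},{"tx":0,"ty":0,"tz":0.1,"rx":0,"ry":0,"rz":0}]' 0.5 60;python3 -m jog '[{"tx":0,"ty":0,"tz":0,"rx":0,"ry":0,"rz":0},{"tx":0,"ty":0,"tz":0,"rx":0,"ry":0,"rz":0},{"tx":0,"ty":0,"tz":0,"rx":0,"ry":0,"rz":0},{"tx":0,"ty":0,"tz":0,"rx":0,"ry":0,"rz":0},{"tx":0,"ty":0,"tz":0,"rx":0,"ry":0,"rz":0},{"tx":0,"ty":0,"tz":0,"rx":0,"ry":0,"rz":0}]' 0 60;
```

```text
time_s: 3.1
position: [0.5553, 0.2495, 0.0223]
orientation: [0.0, 0.707, 0.707, 0.001]
ft_force: [1.3, -0.2, -0.2]
width: 0.0428
grip_force: 0.0
time_s: 3.7
position: [0.5551, 0.2493, 0.0217]
orientation: [0.0, 0.708, 0.707, 0.0]
ft_force: [0.6, 0.2, 0.3]
width: -0.0001
grip_force: 0.0
```

The fingers shut on nothing, so I'll look.

```bash
python3 look.py w2 round:0; python3 - <<'E'
from h import *
c=cap('side');cv2.imwrite('pics/s2.png',cv2.resize(c['frame'][100:260,180:400][:,:,::-1],(800,582)))
E
```

```text
round 0 was [0.5994 0.2494] now [0.5991 0.248 ] deg 4.4 (was 2.8) score 1.88
```

View pics/s2.png

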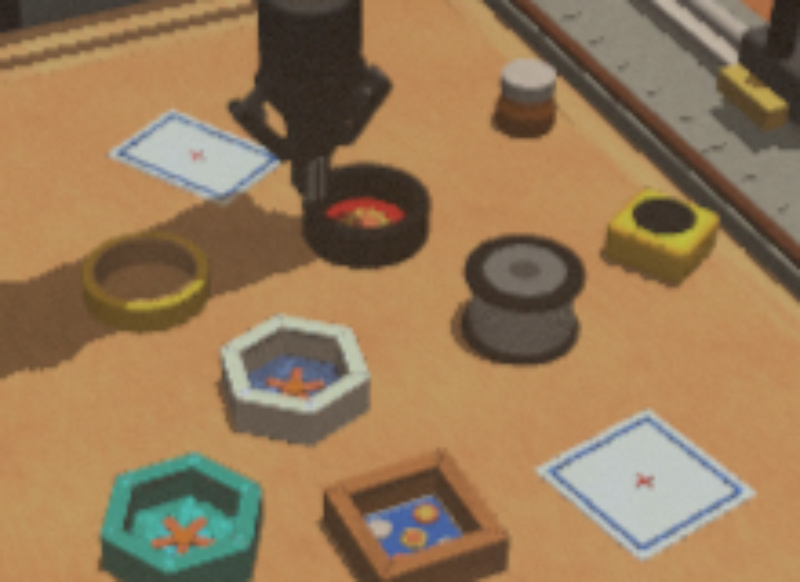

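View pics/w2.png

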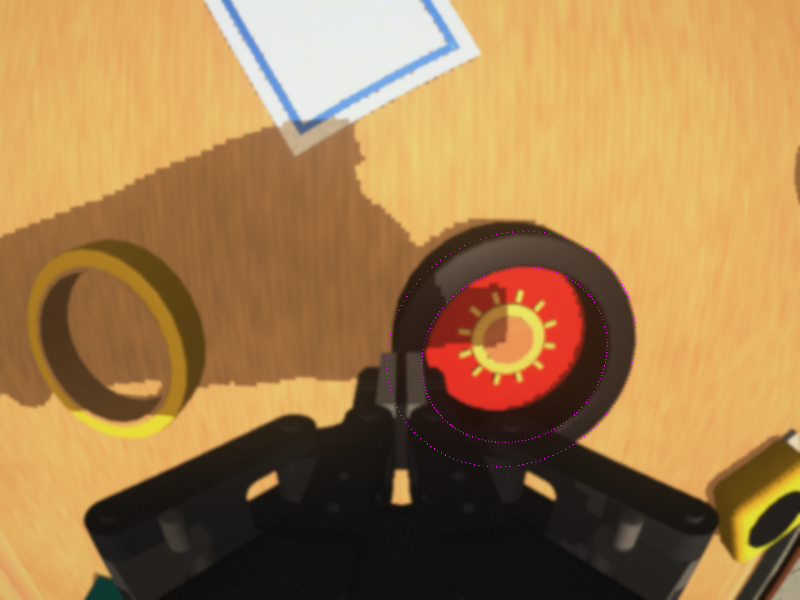

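The width reads shut, but the pads look as if they are at the rim. I'll make one composite close-up (scene and wrist) with the tip and TCP projected into it.

```bash
python3 - <<'E'
from h import *
s=status.get_state();P=np.array(s['position']);print(P,s['width'],s['grip_force'],s['time_s'])
o=[]
for n in('scene','wrist'):
    c=cap(n);pickle.dump(c,open(f'pics/{n}3.pkl','wb'));im=cv2.resize(c['frame'][:,:,::-1],None,fx=5,fy=5,interpolation=cv2.INTER_CUBIC)
    q=proj(c,np.array([P,P-[0,0,.014]]))
    for u,col in zip(q,((0,255,0),(255,0,255))): cv2.circle(im,tuple(int(v) for v in u*5+2),4,col,2)
    m=q.mean(0)*5;w=200 if n=='scene' else 330
    x0,y0=int(m[0]-w+60),int(m[1]-w);cr=im[max(y0,0):y0+2*w,max(x0,0):x0+2*w];o.append(cv2.resize(cr,(400,400)));print(n,q,x0,y0,w)
cv2.imwrite('pics/c3.png',np.hstack(o))
E
```

```text
[0.55504978 0.24927544 0.02165805] 3.146916214697611e-05 0.0 3.8
scene [[378.35473927 254.89424328]
 [377.42870584 258.52074409]] 1749 1083 200
wrist [[281.48941717 244.45925215]
 [281.44834567 235.15232933]] 1137 869 330
```

View pics/c3.png

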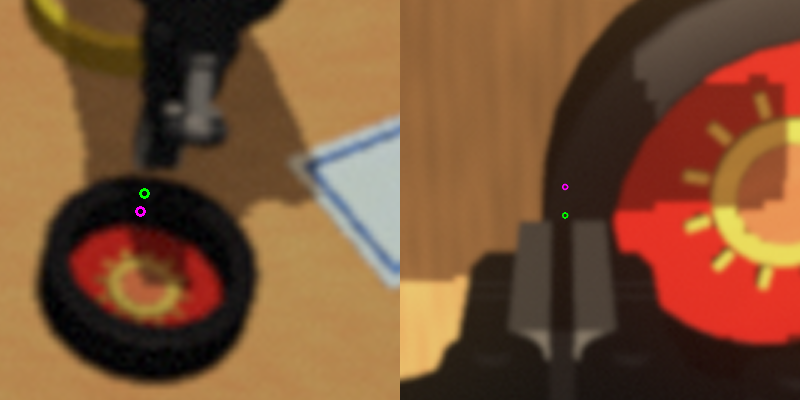

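The scene crop shows the fingertips, near (155,165), ending above the back rim. They should be at the magenta mark (140,211), so they really stand about 30 mm higher than the reported pose implies. I'll check the same thing against the start pictures.

```bash
python3 - <<'E'
from h import *
from scipy.optimize import least_squares
cs=pickle.load(open('pics/scene0.pkl','rb'));cd=pickle.load(open('pics/side0.pkl','rb'))
P=np.array([.2744,.5611,.2055]);y=np.array([.44,.898,0])
for z in(0,.013,.04):
  for c in(cs,cd): print(z,[np.round(proj(c,(P+k*.0425*y+[0,0,z-.014])[None])[0]/.7) for k in(1,-1)])
# triangulate mean of seen tips, scene (712,155),(770,168); side (172,92),(187,75)
f=lambda X:np.r_[proj(cs,X[None])[0]-np.array([741,161])*.7,proj(cd,X[None])[0]-np.array([180,84])*.7]
r=least_squares(f,P);print('seen tip mean',r.x,'res',r.fun)
c3=pickle.load(open('pics/scene3.pkl','rb'))
for z in(.008,.025,.04,.05): print('now',z,np.round((proj(c3,np.array([[.555,.2493,z]]))[0]*5-[1749,1083])))
E
```

```text
0 [array([750., 198.]), array([701., 182.])]
0 [array([189., 101.]), array([179., 120.])]
0.013 [array([753., 192.]), array([703., 176.])]
0.013 [array([188.,  95.]), array([178., 114.])]
0.04 [array([759., 179.]), array([708., 163.])]
0.04 [array([185.,  82.]), array([175., 101.])]
seen tip mean [0.27524372 0.56594832 0.24890027] res [-0.82789209  1.46199478 -1.04847559 -1.60685697]
now 0.008 [138. 209.]
now 0.025 [144. 187.]
now 0.04 [149. 167.]
now 0.05 [152. 154.]
```

The start pictures show the same thing: the tips triangulate about 44 mm too high when open, and about 32 mm when shut. The xy agrees, so the reported z reads about 32 mm lower along the tool than the description implies. I'll reopen and go about 29 mm lower, watching the force.

```bash
python3 -m jog '[{"tx":0,"ty":0,"tz":0,"rx":0,"ry":0,"rz":0},{"tx":0,"ty":0,"tz":0,"rx":0,"ry":0,"rz":0},{"tx":0,"ty":0,"tz":0,"rx":0,"ry":0,"rz":0},{"tx":0,"ty":0,"tz":0,"rx":0,"ry":0,"rz":0},{"tx":0,"ty":0.1,"tz":0.7,"rx":0,"ry":0,"rz":0},{"tx":0,"ty":0,"tz":0.7,"rx":0,"ry":0,"rz":0},{"tx":0,"ty":0,"tz":0.7,"rx":0,"ry":0,"rz":0},{"tx":0,"ty":0,"tz":0.4,"rx":0,"ry":0,"rz":0},{"tx":0,"ty":0,"tz":0,"rx":0,"ry":0,"rz":0}]' 0.5 60; python3 -m jog '[{"tx":0,"ty":0,"tz":0.2,"rx":0,"ry":0,"rz":0},{"tx":0,"ty":0,"tz":0.2,"rx":0,"ry":0,"rz":0},{"tx":0,"ty":0,"tz":0,"rx":0,"ry":0,"rz":0}]' 0.5 60
```

```text
time_s: 4.8
position: [0.5554, 0.249, -0.0043]
orientation: [-0.0, 0.708, 0.707, -0.001]
ft_force: [-0.6, -0.0, -0.3]
width: 0.0427
grip_force: 0.0
time_s: 5.1
position: [0.556, 0.2493, -0.0074]
orientation: [-0.0, 0.707, 0.707, -0.0]
ft_force: [-0.1, -0.3, -0.5]
width: 0.0427
grip_force: 0.0
```

```bash
python3 -m jog '[{"tx":0,"ty":0,"tz":0,"rx":0,"ry":0,"rz":0},{"tx":0,"ty":0,"tz":0,"rx":0,"ry":0,"rz":0},{"tx":0,"ty":0,"tz":0,"rx":0,"ry":0,"rz":0},{"tx":0,"ty":0,"tz":0,"rx":0,"ry":0,"rz":0},{"tx":0,"ty":0,"tz":0,"rx":0,"ry":0,"rz":0},{"tx":0,"ty":0,"tz":0,"rx":0,"ry":0,"rz":0}]' 0 60
```

```text
time_s: 5.7
position: [0.5566, 0.2493, -0.0069]
orientation: [0.0, 0.708, 0.707, 0.0]
ft_force: [-0.3, -1.3, 4.5]
width: 0.0128
grip_force: 57.5
```

Gripped: 12.8 mm wide at 57 N. Lifting 12 cm and carrying it to the round template.

```bash
python3 -m jog '[{"tx":0,"ty":0,"tz":-1,"rx":0,"ry":0,"rz":0},{"tx":0,"ty":0,"tz":-2,"rx":0,"ry":0,"rz":0},{"tx":0,"ty":0,"tz":-3,"rx":0,"ry":0,"rz":0},{"tx":0,"ty":0,"tz":-3,"rx":0,"ry":0,"rz":0},{"tx":0,"ty":0,"tz":-3,"rx":0,"ry":0,"rz":0},{"tx":-2,"ty":0,"tz":0,"rx":0,"ry":0,"rz":0},{"tx":-3.5,"ty":0,"tz":0,"rx":0,"ry":0,"rz":0},{"tx":-4,"ty":0,"tz":0,"rx":0,"ry":0,"rz":0},{"tx":-4,"ty":0,"tz":0,"rx":0,"ry":0,"rz":0},{"tx":-4,"ty":0,"tz":0,"rx":0,"ry":0,"rz":0},{"tx":-4,"ty":0,"tz":0,"rx":0,"ry":0,"rz":0},{"tx":-4,"ty":0,"tz":0,"rx":0,"ry":0,"rz":0}]' 0 60;python3 -m jog '[{"tx":-4,"ty":0,"tz":0,"rx":0,"ry":0,"rz":0},{"tx":-4,"ty":0,"tz":0,"rx":0,"ry":0,"rz":0},{"tx":-4,"ty":0,"tz":0,"rx":0,"ry":0,"rz":0},{"tx":-4,"ty":0,"tz":0,"rx":0,"ry":0,"rz":0},{"tx":-3,"ty":0,"tz":0,"rx":0,"ry":0,"rz":0},{"tx":-2,"ty":0,"tz":0,"rx":0,"ry":0,"rz":0},{"tx":0,"ty":0,"tz":0,"rx":0,"ry":0,"rz":0},{"tx":0,"ty":0,"tz":0,"rx":0,"ry":0,"rz":0},{"tx":0,"ty":0,"tz":0,"rx":0,"ry":0,"rz":0}]' 0 60;python3 look.py w4 round:1 square:1 hexagon:1; python3 go.py .5565 -.262 .05 0
```

```text
time_s: 6.9
position: [0.5544, -0.0079, 0.1121]
orientation: [-0.001, 0.708, 0.707, -0.001]
ft_force: [0.8, -0.4, -2.3]
width: 0.0124
grip_force: 61.3
time_s: 7.8
position: [0.5551, -0.2143, 0.1122]
orientation: [-0.001, 0.707, 0.707, 0.0]
ft_force: [0.3, 1.4, -2.2]
width: 0.0122
grip_force: 61.3
round 1 was [ 0.5968 -0.2619] now [ 0.5948 -0.2494] deg -0.8 (was -3.4) score 0.99
square 1 was [ 0.6497 -0.0916] now [ 0.6454 -0.0904] deg 11.1 (was 11.2) score 2.35
hexagon 1 was [ 0.4288 -0.2593] now [ 0.4258 -0.2592] deg 42.0 (was 42.4) score 2.56
pos [ 0.5553 -0.2142  0.1123] yaw 0.0 tilt 0.001 j7 0.50 w 0.0122 t 7.8
rz 0.0  tx -4.78 ty 0.12 tz 6.23 cm
```

View pics/w4.png

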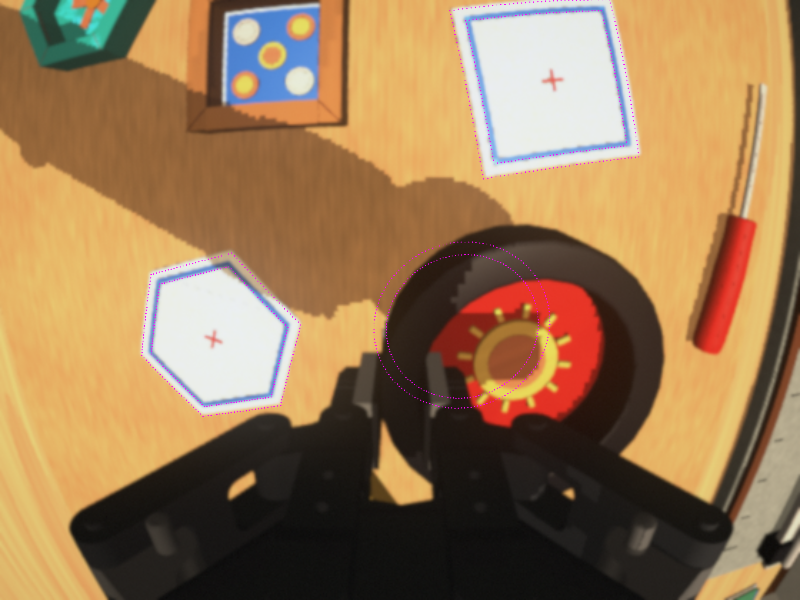

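Wrist picture: the frame is held level and hides its template. The square (552,80) and hexagon (213,339) templates fit well. I'll restore the round template from the scene image, using its cross as seen by both cameras, and measure the held frame's offset.

```bash
python3 - <<'E'
import h;from h import *
cs=pickle.load(open('pics/scene0.pkl','rb'));cd=pickle.load(open('pics/side0.pkl','rb'))
for n,a,b in(('round',(236,373),(544,411)),('square',(333,403),(510,332)),('hexagon',(258,298),(444,449)),('long',(626,361),(334,204))):
    o=[]
    for c,u in((cs,a),(cd,b)):
        u=np.array(u)*.7;x,y=int(u[0]),int(u[1]);w=c['frame'][y-5:y+7,x-5:x+7].astype(float)
        m=np.clip(w[...,0]-w[...,1]-8,0,None);yy,xx=np.mgrid[y-5:y+7,x-5:x+7]
        o.append(unproj(c,((m*xx).sum()/m.sum(),(m*yy).sum()/m.sum()),.001))
    print(n,np.round(o,4).tolist())
res=pickle.load(open('res.pkl','rb'));res['round',1]=np.array([.599,-.2615,0]);pickle.dump(res,open('res.pkl','wb'))
# held frame: lifted by dz
P=np.array(status.get_state()['position']);dz=P[2]+.0069
op=h.pts
for cam in('wrist','scene'):
    h.pts=lambda k,t,p:op(k,t,p)+[0,0,dz]
    c=cap(cam);p,s=fit([c],'round',0,P[:2]+[.0435,0]);print(cam,'held',p[:2],'rel tool',p[:2]-P[:2],s)
E
```

```text
round [[0.6001, -0.259], [0.6, -0.261]]
square [[0.6464, -0.0887], [0.6461, -0.0906]]
hexagon [[0.4249, -0.2571], [0.4262, -0.258]]
long [[0.5172, 0.4], [0.5187, 0.3983]]
wrist held [ 0.59584903 -0.21249499] rel tool [0.04051441 0.00167453] 1.4691264629364014
scene held [ 0.58273151 -0.21403799] rel tool [0.02739689 0.00013153] 2.5522239208221436
```

```bash
python3 - <<'E'
from h import *
res=pickle.load(open('res.pkl','rb'))
for k,v in dict(round=(.600,-.260),square=(.6463,-.0897),hexagon=(.4256,-.2576),long=(.518,.399)).items(): res[k,1][:2]=v
pickle.dump(res,open('res.pkl','wb'))
E
python3 -m jog '[{"tx":-2,"ty":0.1,"tz":1,"rx":0,"ry":0,"rz":0},{"tx":-2,"ty":0,"tz":2.5,"rx":0,"ry":0,"rz":0},{"tx":-0.6,"ty":0,"tz":3,"rx":0,"ry":0,"rz":0},{"tx":0,"ty":0,"tz":2.5,"rx":0,"ry":0,"rz":0},{"tx":0,"ty":0,"tz":1,"rx":0,"ry":0,"rz":0},{"tx":0,"ty":0,"tz":0.5,"rx":0,"ry":0,"rz":0},{"tx":0,"ty":0,"tz":0.4,"rx":0,"ry":0,"rz":0},{"tx":0,"ty":0,"tz":0,"rx":0,"ry":0,"rz":0},{"tx":0,"ty":0,"tz":0,"rx":0,"ry":0,"rz":0}]' 0 60; python3 go.py .5565 -.26 -.0059 0
```

```text
time_s: 8.85
position: [0.5572, -0.2618, 0.0046]
orientation: [0.001, 0.707, 0.707, 0.0]
ft_force: [1.0, 0.3, -1.9]
width: 0.0126
grip_force: 61.3
pos [ 0.5572 -0.2618  0.0046] yaw -0.0 tilt 0.002 j7 0.63 w 0.0126 t 8.8
rz -0.0  tx 0.18 ty -0.07 tz 1.05 cm
```

```bash
python3 -m jog '[{"tx":0.15,"ty":0,"tz":0.5,"rx":0,"ry":0,"rz":0},{"tx":0,"ty":0,"tz":0.3,"rx":0,"ry":0,"rz":0},{"tx":0,"ty":0,"tz":0.1,"rx":0,"ry":0,"rz":0},{"tx":0,"ty":0,"tz":0,"rx":0,"ry":0,"rz":0},{"tx":0,"ty":0,"tz":0,"rx":0,"ry":0,"rz":0}]' 0 60; python3 go.py .5565 -.26 -.0059 0
```

```text
time_s: 9.35
position: [0.5565, -0.2603, -0.0053]
orientation: [0.0, 0.708, 0.707, -0.0]
ft_force: [-0.5, -0.3, -2.0]
width: 0.0124
grip_force: 61.3
pos [ 0.5565 -0.2603 -0.0053] yaw -0.1 tilt 0.000 j7 0.63 w 0.0124 t 9.3
rz -0.1  tx 0.03 ty 0.00 tz 0.06 cm
```

```bash
python3 -m jog '[{"tx":0,"ty":0,"tz":0.1,"rx":0,"ry":0,"rz":0},{"tx":0,"ty":0,"tz":0.1,"rx":0,"ry":0,"rz":0},{"tx":0,"ty":0,"tz":0,"rx":0,"ry":0,"rz":0}]' 0 60; 
```

```text
time_s: 9.65
position: [0.5566, -0.2603, -0.0069]
orientation: [0.0, 0.708, 0.707, 0.0]
ft_force: [-0.9, -0.5, 4.1]
width: 0.0125
grip_force: 61.9
```

Contact at -7 mm, so the frame is resting on its template. Release, rise, and turn toward the long frame.

```bash
python3 -m jog '[{"tx":0,"ty":0,"tz":0,"rx":0,"ry":0,"rz":0},{"tx":0,"ty":0,"tz":0,"rx":0,"ry":0,"rz":0},{"tx":0,"ty":0,"tz":0,"rx":0,"ry":0,"rz":0},{"tx":0,"ty":0,"tz":0,"rx":0,"ry":0,"rz":0},{"tx":0,"ty":0,"tz":-1,"rx":0,"ry":0,"rz":0},{"tx":0,"ty":0,"tz":-3,"rx":0,"ry":0,"rz":0},{"tx":0,"ty":0,"tz":-3.5,"rx":0,"ry":0,"rz":0},{"tx":0,"ty":0,"tz":-3.5,"rx":0,"ry":0,"rz":-8},{"tx":0,"ty":0,"tz":-3.5,"rx":0,"ry":0,"rz":-8},{"tx":0,"ty":0,"tz":-2.5,"rx":0,"ry":0,"rz":-8},{"tx":0,"ty":0,"tz":0,"rx":0,"ry":0,"rz":-4.3}]' 0.4 60; python3 -m jog '[{"tx":-3.3,"ty":-3.2,"tz":0,"rx":0,"ry":0,"rz":0},{"tx":-3.3,"ty":-3.4,"tz":0,"rx":0,"ry":0,"rz":0},{"tx":-3.3,"ty":-3.4,"tz":0,"rx":0,"ry":0,"rz":0},{"tx":0,"ty":-3.3,"tz":0,"rx":0,"ry":0,"rz":0},{"tx":0,"ty":0,"tz":0,"rx":0,"ry":0,"rz":0},{"tx":0,"ty":0,"tz":0,"rx":0,"ry":0,"rz":0},{"tx":0,"ty":0,"tz":0,"rx":0,"ry":0,"rz":0}]' 0.4 60
python3 look.py w5 long:0; python3 go.py .487 -.4105 .16 28.3
```

```text
time_s: 10.75
position: [0.5586, -0.2616, 0.1678]
orientation: [0.004, 0.511, 0.859, 0.001]
ft_force: [0.2, -0.7, -0.2]
width: 0.0341
grip_force: 0.0
time_s: 11.45
position: [0.4873, -0.4092, 0.1631]
orientation: [0.0, 0.513, 0.859, 0.0]
ft_force: [0.6, 0.3, 0.0]
width: 0.0343
grip_force: 0.0
long 0 was [ 0.512  -0.3982] now [ 0.5059 -0.3855] deg 28.8 (was 28.3) score 2.43
pos [ 0.4875 -0.4089  0.1629] yaw 28.4 tilt 0.001 j7 1.26 w 0.0342 t 11.5
rz 0.1  tx -0.11 ty -0.12 tz 0.29 cm
```

View pics/w5.png

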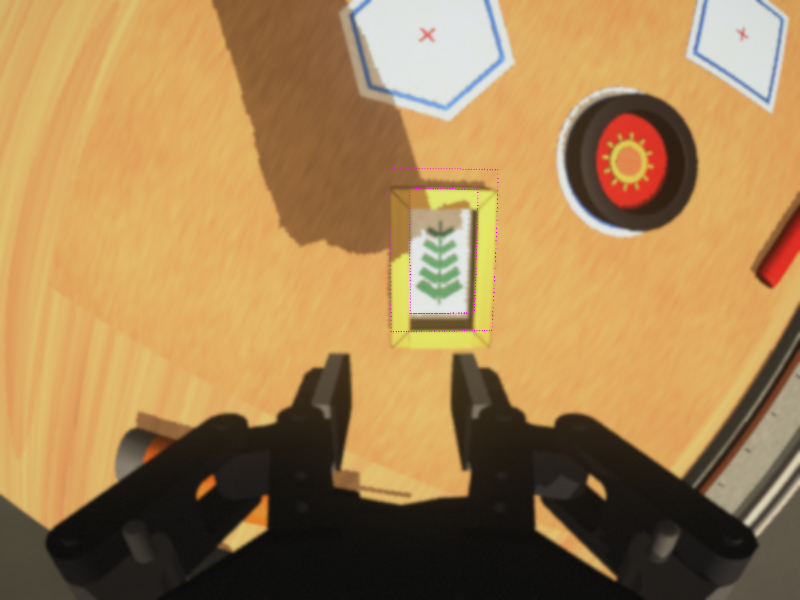

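The gold frame is at (441,268), with its edges at rows 187 to 347. The fit sits about 17 px too high along the long axis, so I'll refit in a small window there. The round frame at (628,160) shows its paper margin on the left side, which I'll check from the scene camera too.

```bash
python3 - <<'E'
from h import *
res=pickle.load(open('res.pkl','rb'));c=cap('wrist');cs=cap('scene');
p,s=fit([c],'long',0,(.511,-.3955),rad=.006,th=np.deg2rad(28.5));print(p[:2],np.rad2deg(p[2]),s)
p2,s=fit([cs],'long',0,(.511,-.3955),rad=.006,th=np.deg2rad(28.5));print('scene',p2[:2],np.rad2deg(p2[2]),s)
res['long',0]=p;pickle.dump(res,open('res.pkl','wb'))
u=np.array([0,0]);print('long edges rows', np.round(proj(c,pts('long',0,p))[::20]/.7).astype(int).tolist())
q,s=fit([cs],'round',0,(.600,-.26));print('round placed',q[:2],s)
a=np.deg2rad(28.5);print('grip',p[:2]-.0285*np.array([np.cos(a),np.sin(a)]))
im=draw(cs,[('round',0,np.array([.6,-.26,0])),('round',1,np.array([.6,-.26,0]))]);u=proj(cs,np.array([[.6,-.26,.02]]))[0]*3
x,y=u.astype(int);cv2.imwrite('pics/r5.png',cv2.resize(im[y-110:y+110,x-110:x+110],(500,500)))
E
```

```text
[ 0.51198147 -0.39689892] 28.759189097555872 2.645897626876831
scene [ 0.51300147 -0.39537006] 29.33256539110503 2.205601692199707
long edges rows [[497, 189], [443, 189], [388, 189], [389, 272], [390, 349], [440, 348], [489, 347], [494, 272], [476, 209], [443, 209], [409, 209], [409, 272], [409, 331], [441, 331], [472, 330], [475, 272]]
round placed [ 0.60094064 -0.25852397] 2.840090036392212
grip [ 0.48693518 -0.41049795]
```

View pics/r5.png

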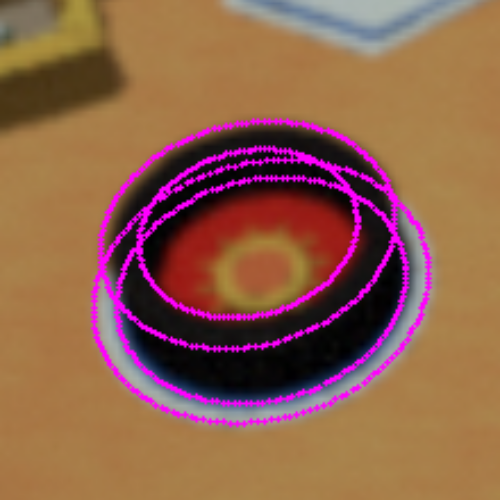

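The round frame sits inside its paper margin within about 2 mm. The refitted long frame matches the rows I read (189 to 348). Going down on its near long side.

```bash
python3 -m jog '[{"tx":-0.1,"ty":-0.1,"tz":3,"rx":0,"ry":0,"rz":-0.4},{"tx":0,"ty":0,"tz":4,"rx":0,"ry":0,"rz":0},{"tx":0,"ty":0,"tz":4,"rx":0,"ry":0,"rz":0},{"tx":0,"ty":0,"tz":3,"rx":0,"ry":0,"rz":0},{"tx":0,"ty":0,"tz":1.5,"rx":0,"ry":0,"rz":0},{"tx":0,"ty":0,"tz":0.7,"rx":0,"ry":0,"rz":0},{"tx":0,"ty":0,"tz":0.3,"rx":0,"ry":0,"rz":0},{"tx":0,"ty":0,"tz":0,"rx":0,"ry":0,"rz":0},{"tx":0,"ty":0,"tz":0,"rx":0,"ry":0,"rz":0}]' 0.4 60; python3 go.py .487 -.4105 -.007 28.8
```

```text
time_s: 12.5
position: [0.4866, -0.4124, -0.0009]
orientation: [0.001, 0.51, 0.86, -0.0]
ft_force: [-0.7, -0.4, 0.7]
width: 0.0342
grip_force: 0.0
pos [ 0.4866 -0.4124 -0.0009] yaw 28.6 tilt 0.002 j7 1.32 w 0.0342 t 12.5
rz -0.2  tx 0.15 ty 0.12 tz 0.61 cm
```

```bash
python3 -m jog '[{"tx":0.1,"ty":0.1,"tz":0.3,"rx":0,"ry":0,"rz":0},{"tx":0,"ty":0,"tz":0.2,"rx":0,"ry":0,"rz":0},{"tx":0,"ty":0,"tz":0,"rx":0,"ry":0,"rz":0}]' 0.4 60;  python3 -m jog '[{"tx":0,"ty":0,"tz":0,"rx":0,"ry":0,"rz":0},{"tx":0,"ty":0,"tz":0,"rx":0,"ry":0,"rz":0},{"tx":0,"ty":0,"tz":0,"rx":0,"ry":0,"rz":0},{"tx":0,"ty":0,"tz":0,"rx":0,"ry":0,"rz":0},{"tx":0,"ty":0,"tz":0,"rx":0,"ry":0,"rz":0}]' 0 60
```

```text
time_s: 12.8
position: [0.4862, -0.4101, -0.0074]
orientation: [-0.0, 0.51, 0.86, 0.0]
ft_force: [-0.4, 0.1, -0.6]
width: 0.0341
grip_force: 0.0
time_s: 13.3
position: [0.4863, -0.4105, -0.0071]
orientation: [0.0, 0.51, 0.86, -0.0]
ft_force: [-1.8, 1.0, 5.5]
width: 0.0113
grip_force: 59.8
```

Held at 11.3 mm and 60 N. Carrying it to the long template with the same yaw.

```bash
python3 -m jog '[{"tx":0,"ty":0,"tz":-1,"rx":0,"ry":0,"rz":0},{"tx":0,"ty":0,"tz":-2,"rx":0,"ry":0,"rz":0},{"tx":0,"ty":0,"tz":-3,"rx":0,"ry":0,"rz":0},{"tx":0,"ty":0,"tz":-3,"rx":0,"ry":0,"rz":0},{"tx":0,"ty":0,"tz":-3,"rx":0,"ry":0,"rz":0},{"tx":2,"ty":1.1,"tz":0,"rx":0,"ry":0,"rz":0},{"tx":4,"ty":2.2,"tz":0,"rx":0,"ry":0,"rz":0},{"tx":4,"ty":2.2,"tz":0,"rx":0,"ry":0,"rz":0},{"tx":4,"ty":2.2,"tz":0,"rx":0,"ry":0,"rz":0},{"tx":4,"ty":2.2,"tz":0,"rx":0,"ry":0,"rz":0},{"tx":4,"ty":2.2,"tz":0,"rx":0,"ry":0,"rz":0},{"tx":4,"ty":2.2,"tz":0,"rx":0,"ry":0,"rz":0}]' 0 60;python3 -m jog '[{"tx":4,"ty":2.2,"tz":0,"rx":0,"ry":0,"rz":0},{"tx":4,"ty":2.2,"tz":0,"rx":0,"ry":0,"rz":0},{"tx":4,"ty":2.2,"tz":0,"rx":0,"ry":0,"rz":0},{"tx":4,"ty":2.2,"tz":0,"rx":0,"ry":0,"rz":0},{"tx":4,"ty":2.2,"tz":0,"rx":0,"ry":0,"rz":0},{"tx":4,"ty":2.2,"tz":0,"rx":0,"ry":0,"rz":0},{"tx":4,"ty":2.2,"tz":0,"rx":0,"ry":0,"rz":0},{"tx":4,"ty":2.2,"tz":0,"rx":0,"ry":0,"rz":0},{"tx":2,"ty":1.1,"tz":0,"rx":0,"ry":0,"rz":0},{"tx":0,"ty":0,"tz":0,"rx":0,"ry":0,"rz":0},{"tx":0,"ty":0,"tz":0,"rx":0,"ry":0,"rz":0}]' 0 60;python3 look.py w6 long:1; python3 go.py .4931 .3851 -.006 29
```

```text
time_s: 14.5
position: [0.4867, -0.1118, 0.1131]
orientation: [0.0, 0.51, 0.86, 0.0]
ft_force: [1.1, -0.5, -0.8]
width: 0.0116
grip_force: 59.0
time_s: 15.6
position: [0.4879, 0.2742, 0.1127]
orientation: [0.0, 0.51, 0.86, -0.0]
ft_force: [-0.3, -1.0, -1.1]
width: 0.0112
grip_force: 59.1
long 1 was [0.518 0.399] now [0.5197 0.3997] deg 29.0 (was 29.1) score 3.07
pos [0.4882 0.2732 0.1127] yaw 28.6 tilt 0.001 j7 -0.03 w 0.0112 t 15.7
rz -0.4  tx 9.55 ty 5.85 tz 11.87 cm
```

View pics/w6.png

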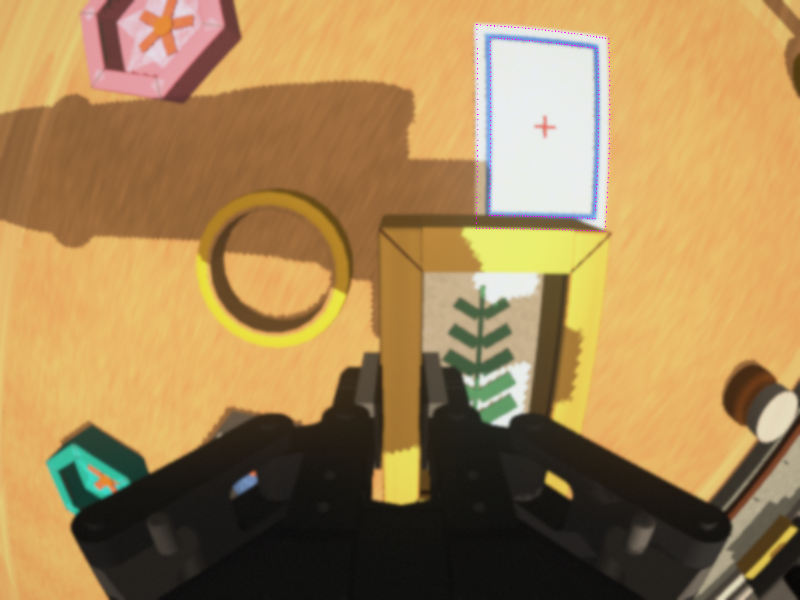

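The long template (545,127) fits at 29.0°, and the frame is held square in the jaws. Moving over and lowering.

```bash
python3 -m jog '[{"tx":3.5,"ty":2.2,"tz":0,"rx":0,"ry":0,"rz":-0.4},{"tx":4,"ty":2.5,"tz":1,"rx":0,"ry":0,"rz":0},{"tx":2,"ty":1.3,"tz":2.5,"rx":0,"ry":0,"rz":0},{"tx":0,"ty":0,"tz":3,"rx":0,"ry":0,"rz":0},{"tx":0,"ty":0,"tz":2.5,"rx":0,"ry":0,"rz":0},{"tx":0,"ty":0,"tz":1,"rx":0,"ry":0,"rz":0},{"tx":0,"ty":0,"tz":0.5,"rx":0,"ry":0,"rz":0},{"tx":0,"ty":0,"tz":0,"rx":0,"ry":0,"rz":0},{"tx":0,"ty":0,"tz":0,"rx":0,"ry":0,"rz":0}]' 0 60; python3 go.py .4943 .3857 -.006 29
```

```text
time_s: 16.55
position: [0.4959, 0.3867, 0.009]
orientation: [0.0, 0.508, 0.862, 0.001]
ft_force: [-1.2, -0.1, -0.6]
width: 0.0112
grip_force: 59.0
pos [0.4959 0.3867 0.009 ] yaw 29.0 tilt 0.002 j7 -0.15 w 0.0112 t 16.6
rz -0.0  tx -0.01 ty -0.18 tz 1.50 cm
```

```bash
python3 -m jog '[{"tx":0,"ty":-0.15,"tz":0.6,"rx":0,"ry":0,"rz":0},{"tx":0,"ty":0,"tz":0.4,"rx":0,"ry":0,"rz":0},{"tx":0,"ty":0,"tz":0.2,"rx":0,"ry":0,"rz":0},{"tx":0,"ty":0,"tz":0.2,"rx":0,"ry":0,"rz":0},{"tx":0,"ty":0,"tz":0,"rx":0,"ry":0,"rz":0},{"tx":0,"ty":0,"tz":0,"rx":0,"ry":0,"rz":0}]' 0 60; python3 go.py .4943 .3857 -.006 29
```

```text
time_s: 17.15
position: [0.4936, 0.3858, -0.0063]
orientation: [0.0, 0.507, 0.862, -0.0]
ft_force: [-1.2, 0.3, -0.7]
width: 0.0115
grip_force: 59.1
pos [ 0.4936  0.3858 -0.0063] yaw 29.0 tilt 0.000 j7 -0.14 w 0.0115 t 17.1
rz 0.0  tx -0.05 ty 0.05 tz -0.03 cm
```

```bash
python3 -m jog '[{"tx":0,"ty":0,"tz":0.1,"rx":0,"ry":0,"rz":0},{"tx":0,"ty":0,"tz":0,"rx":0,"ry":0,"rz":0},{"tx":0,"ty":0,"tz":0,"rx":0,"ry":0,"rz":0}]' 0 60;python3 -m jog '[{"tx":0,"ty":0,"tz":0.1,"rx":0,"ry":0,"rz":0},{"tx":0,"ty":0,"tz":0,"rx":0,"ry":0,"rz":0}]' 0 60
```

```text
time_s: 17.45
position: [0.4938, 0.386, -0.0071]
orientation: [0.0, 0.507, 0.862, 0.0]
ft_force: [-0.6, 0.1, 2.8]
width: 0.0114
grip_force: 59.4
time_s: 17.65
position: [0.4938, 0.386, -0.0071]
orientation: [0.0, 0.507, 0.862, 0.0]
ft_force: [-3.4, -2.4, 13.0]
width: 0.0113
grip_force: 60.9
```

Resting on the paper. Release, rise, turn to -11.5° and go above the white hexagon.

```bash
python3 -m jog '[{"tx":0,"ty":0,"tz":-0.1,"rx":0,"ry":0,"rz":0},{"tx":0,"ty":0,"tz":0,"rx":0,"ry":0,"rz":0},{"tx":0,"ty":0,"tz":0,"rx":0,"ry":0,"rz":0},{"tx":0,"ty":0,"tz":0,"rx":0,"ry":0,"rz":0},{"tx":0,"ty":0,"tz":-1,"rx":0,"ry":0,"rz":0},{"tx":0,"ty":0,"tz":-3,"rx":0,"ry":0,"rz":0},{"tx":0,"ty":0,"tz":-4,"rx":0,"ry":0,"rz":0},{"tx":0,"ty":0,"tz":-4,"rx":0,"ry":0,"rz":8},{"tx":0,"ty":0,"tz":-4,"rx":0,"ry":0,"rz":8},{"tx":0,"ty":0,"tz":-0.6,"rx":0,"ry":0,"rz":8},{"tx":0,"ty":0,"tz":0,"rx":0,"ry":0,"rz":8},{"tx":0,"ty":0,"tz":0,"rx":0,"ry":0,"rz":8}]' 0.4 60; python3 -m jog '[{"tx":-3,"ty":0,"tz":0,"rx":0,"ry":0,"rz":0.5},{"tx":-5,"ty":-0.1,"tz":0,"rx":0,"ry":0,"rz":0},{"tx":-5,"ty":-0.1,"tz":0,"rx":0,"ry":0,"rz":0},{"tx":-5,"ty":-0.1,"tz":0,"rx":0,"ry":0,"rz":0},{"tx":-5,"ty":-0.1,"tz":0,"rx":0,"ry":0,"rz":0},{"tx":-4.5,"ty":-0.2,"tz":0,"rx":0,"ry":0,"rz":0},{"tx":-2,"ty":0,"tz":0,"rx":0,"ry":0,"rz":0},{"tx":0,"ty":0,"tz":0,"rx":0,"ry":0,"rz":0},{"tx":0,"ty":0,"tz":0,"rx":0,"ry":0,"rz":0},{"tx":0,"ty":0,"tz":0,"rx":0,"ry":0,"rz":0}]' 0.4 60
python3 look.py w7 hexagon:0 square:0; python3 go.py .4289 .0979 .16 -11.5
```

```text
time_s: 18.85
position: [0.4937, 0.3861, 0.1601]
orientation: [-0.0, 0.773, 0.634, 0.001]
ft_force: [0.6, 0.0, -0.1]
width: 0.0343
grip_force: 0.0
time_s: 19.85
position: [0.4298, 0.0992, 0.159]
orientation: [-0.0, 0.774, 0.634, 0.0]
ft_force: [0.4, 1.0, 0.3]
width: 0.034
grip_force: 0.0
hexagon 0 was [0.4696 0.0896] now [0.4689 0.0916] deg 48.8 (was 48.5) score 4.01
square 0 was [ 0.4786 -0.0775] now [ 0.4761 -0.0544] deg 88.9 (was -0.5) score 1.42
pos [0.4297 0.0992 0.1588] yaw -11.4 tilt 0.001 j7 -0.43 w 0.0341 t 19.9
rz 0.1  tx -0.14 ty -0.05 tz -0.12 cm
```

View pics/w7.png

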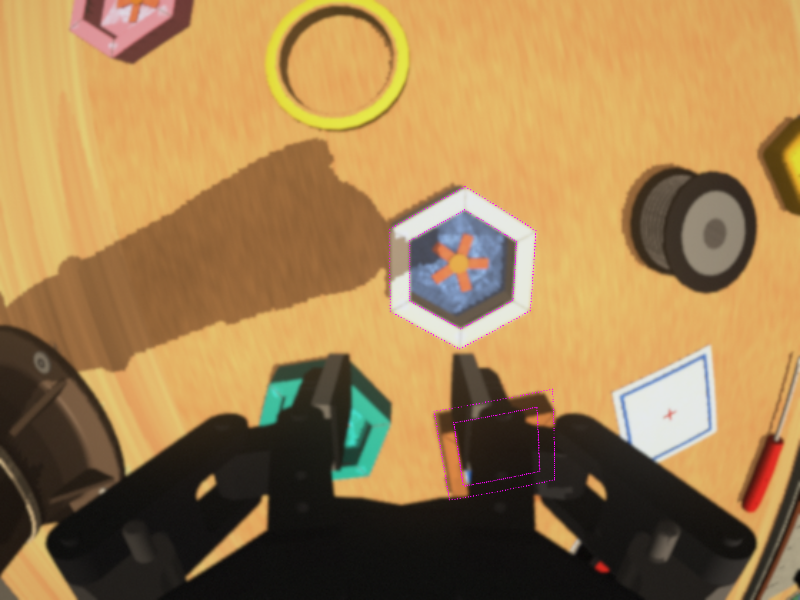

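The white hexagon (462,267) fits exactly and the turquoise one is clear. The square's fit here is spoiled by the fingers, so I'll drop it. Descending.

```bash
python3 - <<'E'
from h import *
res=pickle.load(open('res.pkl','rb'));res['square',0]=np.array([.479,-.075,np.deg2rad(-.5)]);pickle.dump(res,open('res.pkl','wb'))
E
python3 -m jog '[{"tx":0,"ty":-0.1,"tz":3,"rx":0,"ry":0,"rz":-0.2},{"tx":0,"ty":0,"tz":4,"rx":0,"ry":0,"rz":0},{"tx":0,"ty":0,"tz":4,"rx":0,"ry":0,"rz":0},{"tx":0,"ty":0,"tz":3,"rx":0,"ry":0,"rz":0},{"tx":0,"ty":0,"tz":1.5,"rx":0,"ry":0,"rz":0},{"tx":0,"ty":0,"tz":0.6,"rx":0,"ry":0,"rz":0},{"tx":0,"ty":0,"tz":0.3,"rx":0,"ry":0,"rz":0},{"tx":0,"ty":0,"tz":0,"rx":0,"ry":0,"rz":0},{"tx":0,"ty":0,"tz":0,"rx":0,"ry":0,"rz":0}]' 0.4 60; python3 go.py .4282 .0997 -.007 -11.2
```

```text
time_s: 20.8
position: [0.429, 0.0985, -0.0046]
orientation: [0.0, 0.773, 0.634, 0.001]
ft_force: [-0.2, 0.7, 0.3]
width: 0.0341
grip_force: 0.0
pos [ 0.429   0.0985 -0.0046] yaw -11.2 tilt 0.002 j7 -0.23 w 0.0341 t 20.8
rz -0.0  tx 0.10 ty -0.10 tz 0.24 cm
```

```bash
python3 -m jog '[{"tx":0.1,"ty":-0.1,"tz":0.1,"rx":0,"ry":0,"rz":0},{"tx":0,"ty":0,"tz":0,"rx":0,"ry":0,"rz":0}]' 0.4 60;  python3 -m jog '[{"tx":0,"ty":0,"tz":0,"rx":0,"ry":0,"rz":0},{"tx":0,"ty":0,"tz":0,"rx":0,"ry":0,"rz":0},{"tx":0,"ty":0,"tz":0,"rx":0,"ry":0,"rz":0},{"tx":0,"ty":0,"tz":0,"rx":0,"ry":0,"rz":0},{"tx":0,"ty":0,"tz":0,"rx":0,"ry":0,"rz":0}]' 0 60
```

```text
time_s: 21.0
position: [0.4278, 0.0997, -0.0059]
orientation: [0.0, 0.773, 0.634, 0.001]
ft_force: [-0.4, -0.0, 0.9]
width: 0.0339
grip_force: 0.0
time_s: 21.5
position: [0.4278, 0.0994, -0.0059]
orientation: [-0.0, 0.773, 0.634, 0.0]
ft_force: [-1.4, -0.2, 8.1]
width: 0.011
grip_force: 59.0
```

```bash
python3 -m jog '[{"tx":0,"ty":0,"tz":-1,"rx":0,"ry":0,"rz":0},{"tx":0,"ty":0,"tz":-2,"rx":0,"ry":0,"rz":0},{"tx":0,"ty":0,"tz":-3,"rx":0,"ry":0,"rz":0},{"tx":0,"ty":0,"tz":-3,"rx":0,"ry":0,"rz":3.3},{"tx":0,"ty":0,"tz":-3,"rx":0,"ry":0,"rz":3.3},{"tx":-2,"ty":0.4,"tz":0,"rx":0,"ry":0,"rz":0},{"tx":-4,"ty":0.8,"tz":0,"rx":0,"ry":0,"rz":0},{"tx":-4,"ty":0.8,"tz":0,"rx":0,"ry":0,"rz":0},{"tx":-4,"ty":0.8,"tz":0,"rx":0,"ry":0,"rz":0},{"tx":-4,"ty":0.8,"tz":0,"rx":0,"ry":0,"rz":0},{"tx":-4,"ty":0.8,"tz":0,"rx":0,"ry":0,"rz":0},{"tx":-3,"ty":0.6,"tz":0,"rx":0,"ry":0,"rz":0}]' 0 60;python3 -m jog '[{"tx":0,"ty":0,"tz":0,"rx":0,"ry":0,"rz":0},{"tx":0,"ty":0,"tz":0,"rx":0,"ry":0,"rz":0}]' 0 60; python3 look.py w8 hexagon:1; python3 go.py .3861 -.2449 -.005 -17.8
```

```text
time_s: 22.7
position: [0.3974, -0.1564, 0.1142]
orientation: [0.0, 0.809, 0.588, 0.0]
ft_force: [-0.2, 0.6, -2.0]
width: 0.0114
grip_force: 59.0
time_s: 22.9
position: [0.3979, -0.1544, 0.1139]
orientation: [-0.0, 0.809, 0.588, -0.0]
ft_force: [-0.3, 0.4, -1.6]
width: 0.0113
grip_force: 59.0
hexagon 1 was [ 0.4256 -0.2576] now [ 0.4061 -0.2424] deg 41.1 (was 42.0) score 1.16
pos [ 0.3982 -0.1535  0.1138] yaw -17.9 tilt 0.001 j7 0.16 w 0.0114 t 22.9
rz -0.1  tx -9.07 ty 1.65 tz 11.88 cm
```

The held frame hides the template, so this fit is no good and I'll keep the cross-based position. Lowering.

```bash
python3 - <<'E'
from h import *
res=pickle.load(open('res.pkl','rb'));res['hexagon',1]=np.array([.4256,-.2576,np.deg2rad(42.1)]);pickle.dump(res,open('res.pkl','wb'))
E
python3 -m jog '[{"tx":-3,"ty":0.5,"tz":0,"rx":0,"ry":0,"rz":0},{"tx":-4,"ty":0.7,"tz":1,"rx":0,"ry":0,"rz":0},{"tx":-2.1,"ty":0.4,"tz":2.5,"rx":0,"ry":0,"rz":0},{"tx":0,"ty":0,"tz":3,"rx":0,"ry":0,"rz":0},{"tx":0,"ty":0,"tz":2.5,"rx":0,"ry":0,"rz":0},{"tx":0,"ty":0,"tz":1,"rx":0,"ry":0,"rz":0},{"tx":0,"ty":0,"tz":0.7,"rx":0,"ry":0,"rz":0},{"tx":0,"ty":0,"tz":0,"rx":0,"ry":0,"rz":0},{"tx":0,"ty":0,"tz":0,"rx":0,"ry":0,"rz":0}]' 0 60; python3 go.py .3861 -.2449 -.005 -17.9
```

```text
time_s: 23.85
position: [0.3865, -0.2454, 0.0074]
orientation: [0.0, 0.808, 0.589, 0.0]
ft_force: [0.1, 0.3, -2.0]
width: 0.0111
grip_force: 59.0
pos [ 0.3865 -0.2454  0.0074] yaw -17.8 tilt 0.001 j7 0.58 w 0.0111 t 23.9
rz 0.1  tx 0.04 ty -0.05 tz 1.24 cm
```

```bash
python3 -m jog '[{"tx":0,"ty":0,"tz":0.5,"rx":0,"ry":0,"rz":0},{"tx":0,"ty":0,"tz":0.3,"rx":0,"ry":0,"rz":0},{"tx":0,"ty":0,"tz":0.2,"rx":0,"ry":0,"rz":0},{"tx":0,"ty":0,"tz":0.15,"rx":0,"ry":0,"rz":0},{"tx":0,"ty":0,"tz":0,"rx":0,"ry":0,"rz":0},{"tx":0,"ty":0,"tz":0,"rx":0,"ry":0,"rz":0}]' 0 60;python3 -m jog '[{"tx":0,"ty":0,"tz":0.1,"rx":0,"ry":0,"rz":0},{"tx":0,"ty":0,"tz":0,"rx":0,"ry":0,"rz":0},{"tx":0,"ty":0,"tz":0,"rx":0,"ry":0,"rz":0}]' 0 60
```

```text
time_s: 24.45
position: [0.3857, -0.2456, -0.0049]
orientation: [-0.0, 0.808, 0.589, -0.0]
ft_force: [-0.2, 0.5, -1.1]
width: 0.0113
grip_force: 58.9
time_s: 24.75
position: [0.3859, -0.2456, -0.0058]
orientation: [0.0, 0.808, 0.589, 0.0]
ft_force: [-0.4, 0.1, -0.9]
width: 0.0112
grip_force: 59.0
```

```bash
python3 -m jog '[{"tx":0,"ty":0,"tz":0.1,"rx":0,"ry":0,"rz":0},{"tx":0,"ty":0,"tz":0,"rx":0,"ry":0,"rz":0},{"tx":0,"ty":0,"tz":0,"rx":0,"ry":0,"rz":0}]' 0 60
```

```text
time_s: 25.05
position: [0.3859, -0.2456, -0.0059]
orientation: [0.0, 0.808, 0.589, 0.001]
ft_force: [-4.5, 2.8, 20.6]
width: 0.0113
grip_force: 61.8
```

Resting. Back off, release, rise and go above the far side of the square frame.

```bash
python3 -m jog '[{"tx":0,"ty":0,"tz":-0.1,"rx":0,"ry":0,"rz":0},{"tx":0,"ty":0,"tz":0,"rx":0,"ry":0,"rz":0},{"tx":0,"ty":0,"tz":0,"rx":0,"ry":0,"rz":0},{"tx":0,"ty":0,"tz":0,"rx":0,"ry":0,"rz":0},{"tx":0,"ty":0,"tz":-1,"rx":0,"ry":0,"rz":0},{"tx":0,"ty":0,"tz":-3,"rx":0,"ry":0,"rz":0},{"tx":0,"ty":0,"tz":-4,"rx":0,"ry":0,"rz":0},{"tx":0,"ty":0,"tz":-4,"rx":0,"ry":0,"rz":-8},{"tx":0,"ty":0,"tz":-4,"rx":0,"ry":0,"rz":-8},{"tx":0,"ty":0,"tz":-0.8,"rx":0,"ry":0,"rz":-1.3},{"tx":2,"ty":1.5,"tz":0,"rx":0,"ry":0,"rz":0},{"tx":3.8,"ty":2.9,"tz":0,"rx":0,"ry":0,"rz":0}]' 0.4 60; python3 -m jog '[{"tx":3.8,"ty":2.9,"tz":0,"rx":0,"ry":0,"rz":0},{"tx":3.8,"ty":2.9,"tz":0,"rx":0,"ry":0,"rz":0},{"tx":3,"ty":2.2,"tz":0,"rx":0,"ry":0,"rz":0},{"tx":0.8,"ty":0.6,"tz":0,"rx":0,"ry":0,"rz":0},{"tx":0,"ty":0,"tz":0,"rx":0,"ry":0,"rz":0},{"tx":0,"ty":0,"tz":0,"rx":0,"ry":0,"rz":0},{"tx":0,"ty":0,"tz":0,"rx":0,"ry":0,"rz":0}]' 0.4 60
python3 look.py w9 square:0; python3 go.py .5175 -.075 .16 -0.5
```

```text
time_s: 26.25
position: [0.4292, -0.1901, 0.1632]
orientation: [0.001, 0.713, 0.701, 0.0]
ft_force: [0.5, -0.1, 0.7]
width: 0.0344
grip_force: 0.0
time_s: 26.95
position: [0.5164, -0.0766, 0.1622]
orientation: [-0.0, 0.712, 0.703, -0.0]
ft_force: [0.1, 0.5, -0.4]
width: 0.0342
grip_force: 0.0
square 0 was [ 0.479 -0.075] now [ 0.4782 -0.0757] deg 89.1 (was -0.5) score 1.86
pos [ 0.5165 -0.0765  0.1623] yaw -0.7 tilt 0.000 j7 0.23 w 0.0344 t 27.0
rz -0.2  tx 0.15 ty 0.10 tz 0.23 cm
```

View pics/w9.png

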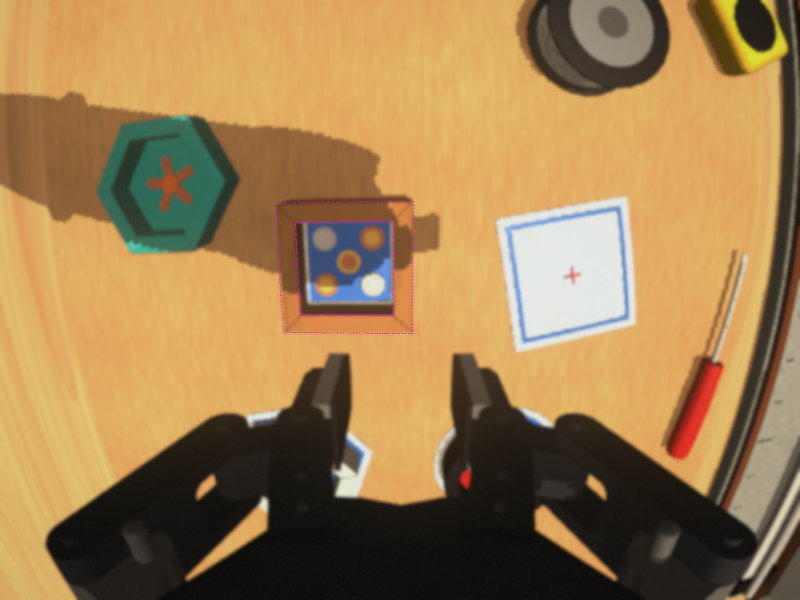

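The square frame (348,267) is fitted on its edges and the jaws are already over its right (far) side. Descending.

```bash
python3 -m jog '[{"tx":0,"ty":0,"tz":3,"rx":0,"ry":0,"rz":0.2},{"tx":0,"ty":0,"tz":4,"rx":0,"ry":0,"rz":0},{"tx":0,"ty":0,"tz":4,"rx":0,"ry":0,"rz":0},{"tx":0,"ty":0,"tz":3,"rx":0,"ry":0,"rz":0},{"tx":0,"ty":0,"tz":1.5,"rx":0,"ry":0,"rz":0},{"tx":0,"ty":0,"tz":0.7,"rx":0,"ry":0,"rz":0},{"tx":0,"ty":0,"tz":0.4,"rx":0,"ry":0,"rz":0},{"tx":0,"ty":0,"tz":0,"rx":0,"ry":0,"rz":0},{"tx":0,"ty":0,"tz":0,"rx":0,"ry":0,"rz":0}]' 0.4 60; python3 go.py .5167 -.0763 -.007 -0.9
```

```text
time_s: 27.9
position: [0.5181, -0.0751, -0.0029]
orientation: [0.001, 0.712, 0.702, 0.001]
ft_force: [-0.5, -0.4, 0.4]
width: 0.0341
grip_force: 0.0
pos [ 0.5181 -0.0751 -0.0029] yaw -0.8 tilt 0.002 j7 0.36 w 0.0341 t 27.9
rz 0.1  tx -0.13 ty -0.14 tz 0.41 cm
```

```bash
python3 -m jog '[{"tx":-0.1,"ty":-0.1,"tz":0.3,"rx":0,"ry":0,"rz":0},{"tx":0,"ty":0,"tz":0,"rx":0,"ry":0,"rz":0},{"tx":0,"ty":0,"tz":0,"rx":0,"ry":0,"rz":0}]' 0.4 60;  python3 -m jog '[{"tx":0,"ty":0,"tz":0,"rx":0,"ry":0,"rz":0},{"tx":0,"ty":0,"tz":0,"rx":0,"ry":0,"rz":0},{"tx":0,"ty":0,"tz":0,"rx":0,"ry":0,"rz":0},{"tx":0,"ty":0,"tz":0,"rx":0,"ry":0,"rz":0},{"tx":0,"ty":0,"tz":0,"rx":0,"ry":0,"rz":0}]' 0 60
```

```text
time_s: 28.2
position: [0.5165, -0.0758, -0.0066]
orientation: [0.0, 0.712, 0.702, 0.0]
ft_force: [0.5, -0.1, 0.2]
width: 0.0336
grip_force: 0.0
time_s: 28.7
position: [0.5167, -0.0758, -0.0065]
orientation: [0.0, 0.712, 0.702, 0.0]
ft_force: [-1.6, 0.5, 5.2]
width: 0.0115
grip_force: 59.2
```

Held. Lifting, turning by -12° and moving to the square template.

```bash
python3 -m jog '[{"tx":0,"ty":0,"tz":-1,"rx":0,"ry":0,"rz":0},{"tx":0,"ty":0,"tz":-2,"rx":0,"ry":0,"rz":0},{"tx":0,"ty":0,"tz":-2.5,"rx":0,"ry":0,"rz":-4},{"tx":0,"ty":0,"tz":-2.5,"rx":0,"ry":0,"rz":-4},{"tx":0,"ty":0,"tz":-1,"rx":0,"ry":0,"rz":-4},{"tx":-0.5,"ty":2.3,"tz":0,"rx":0,"ry":0,"rz":0},{"tx":-0.9,"ty":4,"tz":0,"rx":0,"ry":0,"rz":0},{"tx":-0.9,"ty":4,"tz":0,"rx":0,"ry":0,"rz":0},{"tx":-0.9,"ty":4,"tz":0,"rx":0,"ry":0,"rz":0},{"tx":-0.6,"ty":2,"tz":0,"rx":0,"ry":0,"rz":0},{"tx":0,"ty":0,"tz":0,"rx":0,"ry":0,"rz":0},{"tx":0,"ty":0,"tz":0,"rx":0,"ry":0,"rz":0}]' 0 60; python3 go.py .6841 -.0823 -.0055 11.1
```

```text
time_s: 29.9
position: [0.6831, -0.0815, 0.0829]
orientation: [-0.0, 0.635, 0.773, -0.001]
ft_force: [0.2, 0.2, -0.4]
width: 0.011
grip_force: 58.9
pos [ 0.6831 -0.0815  0.0829] yaw 11.2 tilt 0.001 j7 0.46 w 0.0110 t 29.9
rz 0.1  tx -0.10 ty 0.09 tz 8.84 cm
```

```bash
python3 -m jog '[{"tx":-0.1,"ty":0.1,"tz":2,"rx":0,"ry":0,"rz":0},{"tx":0,"ty":0,"tz":2.5,"rx":0,"ry":0,"rz":0},{"tx":0,"ty":0,"tz":2,"rx":0,"ry":0,"rz":0},{"tx":0,"ty":0,"tz":1,"rx":0,"ry":0,"rz":0},{"tx":0,"ty":0,"tz":0.5,"rx":0,"ry":0,"rz":0},{"tx":0,"ty":0,"tz":0,"rx":0,"ry":0,"rz":0},{"tx":0,"ty":0,"tz":0,"rx":0,"ry":0,"rz":0}]' 0 60; python3 go.py .6841 -.0823 -.0055 11.1
```

```text
time_s: 30.6
position: [0.6854, -0.0823, 0.0042]
orientation: [0.001, 0.635, 0.773, 0.0]
ft_force: [-0.2, 0.0, -1.4]
width: 0.0114
grip_force: 58.8
pos [ 0.6854 -0.0823  0.0042] yaw 11.2 tilt 0.001 j7 0.49 w 0.0114 t 30.6
rz 0.1  tx 0.02 ty -0.13 tz 0.97 cm
```

```bash
python3 -m jog '[{"tx":0,"ty":-0.1,"tz":0.4,"rx":0,"ry":0,"rz":0},{"tx":0,"ty":0,"tz":0.3,"rx":0,"ry":0,"rz":0},{"tx":0,"ty":0,"tz":0.2,"rx":0,"ry":0,"rz":0},{"tx":0,"ty":0,"tz":0,"rx":0,"ry":0,"rz":0},{"tx":0,"ty":0,"tz":0,"rx":0,"ry":0,"rz":0}]' 0 60;python3 -m jog '[{"tx":0,"ty":0,"tz":0.1,"rx":0,"ry":0,"rz":0},{"tx":0,"ty":0,"tz":0,"rx":0,"ry":0,"rz":0},{"tx":0,"ty":0,"tz":0,"rx":0,"ry":0,"rz":0}]' 0 60
```

```text
time_s: 31.1
position: [0.6839, -0.0823, -0.0059]
orientation: [-0.0, 0.634, 0.773, -0.0]
ft_force: [0.6, -0.4, -2.0]
width: 0.0113
grip_force: 58.9
time_s: 31.4
position: [0.6841, -0.0824, -0.0064]
orientation: [0.0, 0.634, 0.773, 0.0]
ft_force: [-1.8, -0.6, 4.3]
width: 0.0113
grip_force: 59.6
```

```bash
python3 -m jog '[{"tx":0,"ty":0,"tz":0,"rx":0,"ry":0,"rz":0},{"tx":0,"ty":0,"tz":0,"rx":0,"ry":0,"rz":0},{"tx":0,"ty":0,"tz":0,"rx":0,"ry":0,"rz":0},{"tx":0,"ty":0,"tz":-1,"rx":0,"ry":0,"rz":0},{"tx":0,"ty":0,"tz":-3,"rx":0,"ry":0,"rz":0},{"tx":0,"ty":0,"tz":-4,"rx":0,"ry":0,"rz":0},{"tx":0,"ty":0,"tz":-4,"rx":0,"ry":0,"rz":0},{"tx":0,"ty":0,"tz":-4,"rx":0,"ry":0,"rz":0},{"tx":3,"ty":-2,"tz":-2,"rx":0,"ry":0,"rz":0},{"tx":4,"ty":-2,"tz":-2,"rx":0,"ry":0,"rz":0},{"tx":4,"ty":-2,"tz":0,"rx":0,"ry":0,"rz":0},{"tx":3,"ty":-2,"tz":0,"rx":0,"ry":0,"rz":0}]' 0.4 60
python3 -m jog '[{"tx":0,"ty":0,"tz":0,"rx":0,"ry":0,"rz":0},{"tx":0,"ty":0,"tz":0,"rx":0,"ry":0,"rz":0}]' 0.4 60
python3 - <<'E'
from h import *
res=pickle.load(open('res.pkl','rb'));cs=cap('scene');cd=cap('side');cw=cap('wrist')
for k in('round','long','hexagon','square'):
    T=res[k,1]
    for n,c in(('scene',cs),('side',cd)):
        p,s=fit([c],k,0,T[:2],rad=.009,th=T[2]);print(k,n,'off mm',np.round(1e3*(p[:2]-T[:2]),1),'deg %.1f'%np.rad2deg(p[2]-T[2]),'%.2f'%s)
L=[(k,1,res[k,1]) for k in SYM]
im=draw(cs,L)[560:980,230:1450];cv2.imwrite('pics/end_scene.png',cv2.resize(im,(800,275)))
im2=draw(cd,L)[280:1060,360:1300]
cv2.imwrite('pics/end.png',np.vstack([cv2.resize(im,(800,275)),cv2.resize(im2,(390,324),interpolation=cv2.INTER_AREA) if 0 else cv2.copyMakeBorder(cv2.resize(im2,(390,324)),0,0,0,410,cv2.BORDER_CONSTANT)]))
E
```

```text
time_s: 32.6
position: [0.5773, 0.0419, 0.1946]
orientation: [0.0, 0.634, 0.773, 0.001]
ft_force: [0.2, 0.5, -0.4]
width: 0.0342
grip_force: 0.0
time_s: 32.8
position: [0.5781, 0.0401, 0.1941]
orientation: [0.0, 0.634, 0.773, 0.001]
ft_force: [0.1, -0.2, -0.7]
width: 0.0342
grip_force: 0.0
round scene off mm [0.7 1.6] deg -5.7 2.90
round side off mm [-2.9 -2.6] deg -1.5 2.32
long scene off mm [11.8  5.6] deg 0.3 3.35
long side off mm [-1.6 -4.9] deg -0.5 2.63
hexagon scene off mm [ 0.2 -0.7] deg -1.1 4.00
hexagon side off mm [-1.  -3.1] deg -0.0 4.03
square scene off mm [0.6 0.2] deg 1.1 3.04
square side off mm [-1.4 -3.5] deg 0.1 2.43
```

View pics/end.png

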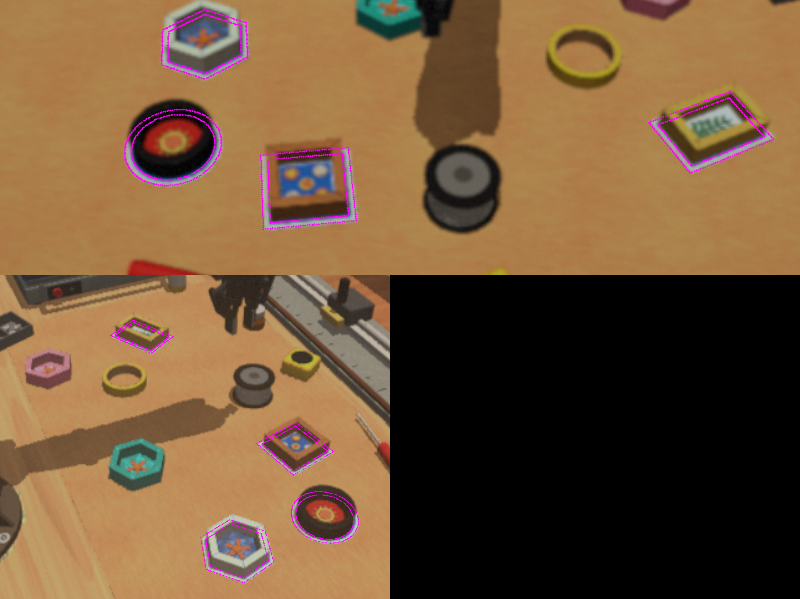

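Four frames on their four templates, with the spool and tape untouched. The printed outlines ring every frame, and the side view's errors are small. The long frame's 13 mm offset in the scene fit equals one moulding width, so it looks like a false lock on the wrong edge. I'll check that numerically, with no more pictures, using the base-to-paper margins.

```bash
python3 - <<'E'
import h;from h import *
res=pickle.load(open('res.pkl','rb'));cs=cap('scene');cd=cap('side');cw=cap('wrist');T=res['long',1]
for n,c in(('scene',cs),('side',cd),('wrist',cw)):
    p,s=fit([c],'long',0,T[:2],rad=.003,th=T[2]);print('edges',n,np.round(1e3*(p[:2]-T[:2]),1),'%.1f'%np.rad2deg(p[2]-T[2]),'%.2f'%s)
# gold/white profile along frame x and y axes through centre at top height 0.032 (wrist + scene)
a=T[2];ax=np.array([np.cos(a),np.sin(a)]);ay=np.array([-ax[1],ax[0]])
for n,c in(('scene',cs),('side',cd)):
    for nm,d,o,hw in(('x',ax,ay,.055),('y',ay,ax,.075)):
        t=np.arange(-hw,hw+1e-6,.005)
        X=np.array([np.r_[T[:2]+d*v,.032] for v in t]);u=proj(c,X).astype(np.float32)
        v=cv2.remap(c['frame'],u[:,0].reshape(-1,1),u[:,1].reshape(-1,1),cv2.INTER_LINEAR).reshape(-1,3)
        print(n,nm,[(int(1e3*q),*map(int,w)) for q,w in zip(t,v)])
E
```

```text
edges scene [-0.3 -0.9] 0.5 2.83
edges side [-1.5 -4.8] -0.6 2.61
edges wrist [-3. -3.] -6.0 0.00
scene x [(-55, 172, 128, 74), (-50, 173, 128, 75), (-45, 173, 123, 73), (-40, 173, 125, 72), (-35, 172, 141, 67), (-30, 174, 145, 62), (-25, 158, 132, 57), (-20, 82, 61, 27), (-15, 76, 55, 23), (-10, 102, 95, 80), (-5, 167, 176, 174), (0, 165, 177, 175), (4, 146, 161, 154), (9, 106, 127, 109), (14, 112, 135, 120), (19, 145, 154, 134), (24, 171, 143, 70), (29, 171, 142, 60), (34, 119, 96, 39), (39, 76, 56, 23), (44, 76, 58, 35), (49, 96, 109, 125), (54, 165, 169, 165)]
scene y [(-75, 108, 114, 114), (-69, 73, 55, 30), (-64, 73, 53, 20), (-59, 74, 56, 23), (-54, 140, 120, 51), (-49, 172, 151, 64), (-44, 175, 158, 93), (-39, 154, 163, 144), (-34, 93, 126, 101), (-29, 120, 137, 122), (-24, 108, 130, 112), (-19, 134, 149, 141), (-14, 129, 145, 133), (-9, 163, 177, 173), (-4, 157, 171, 167), (0, 165, 177, 175), (5, 169, 182, 178), (10, 172, 184, 181), (15, 176, 187, 183), (20, 157, 165, 161), (25, 91, 81, 65), (30, 70, 51, 21), (35, 63, 44, 17), (40, 90, 74, 29), (45, 162, 141, 60), (50, 172, 
[... 477 characters left out ...]
182, 138, 86), (39, 192, 145, 92), (44, 191, 145, 91), (49, 190, 143, 90), (54, 190, 141, 90)]
side y [(-75, 100, 77, 43), (-69, 102, 76, 42), (-64, 103, 78, 44), (-59, 130, 104, 57), (-54, 181, 155, 78), (-49, 186, 160, 81), (-44, 151, 126, 66), (-39, 102, 80, 48), (-34, 98, 76, 45), (-29, 97, 74, 44), (-24, 95, 72, 42), (-19, 97, 74, 43), (-14, 98, 75, 44), (-9, 98, 74, 42), (-4, 97, 74, 44), (0, 97, 74, 45), (5, 96, 73, 41), (10, 97, 74, 42), (15, 94, 73, 42), (20, 97, 75, 47), (25, 99, 76, 45), (30, 89, 69, 43), (35, 101, 81, 48), (40, 161, 136, 69), (45, 189, 162, 82), (50, 190, 159, 86), (55, 189, 145, 89), (60, 190, 145, 92), (65, 189, 144, 90), (70, 190, 143, 91), (75, 191, 145, 92)]
```

The gold bands lie at -36 to -23 and +22 to +34 mm in x, and -55 to -42 and +43 to +55 mm in y, so the long frame is centred to about 1 mm. Handing in.

```bash
python3 -c "
from station import manip
print(manip.hand_in())"
```

```text
the job is handed in; nothing more can be done
None
```

The job is handed in: all four frames lie flat on their own templates, within about 2 mm and 1° by the last scene-camera check, and the arm never touched the wire spool or tape roll; the hand-in call returned no verdict.

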